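Close and bolt the lid of an artefact transport case

ROBOT

A 6-joint arm with a two-finger parallel gripper is mounted at the origin on the work surface. World frame = base frame: x ahead of the robot, y to its left, z up, the work surface at z = 0. Lengths are in mm, angles in rad, forces in N, time in s.
With the tool pointing down it reaches from about 325 to 850 mm from the base axis. Payload 15.5 kg.
Tool frame: the origin (TCP) lies midway between the tips of the shut fingers; the grasp point (between the pads) lies 19 mm behind it; z points along the fingers, y is the direction in which the jaws open and shut (so a half turn about z gives the same grasp; the last joint's range is limited). The gripper opens to 91 mm and grips with 3 to 60 N. Pads are 32 mm wide; open, the fingers measure 118 mm over their backs; the gripper's body (76 mm by 178 mm) begins 60 mm behind the grasp point.
Start: joints at [1.23, 0.494, 1.345, -0, 1.302, -0.096], TCP at [151.471, 606.368, 213.915] pointing down, gripper open.
Joint ranges: [-2.91, 2.91], [-0.82, 2.16], [0.22, 2.67], [-1.22, 4.37], [0.12, 2.79], [-3.08, 3.08]. Speed limits (rad/s): [1.89, 1.89, 2.57, 3.01, 3.01, 3.01].

INTERFACE

Orientations are given as a 3x3 rotation matrix whose columns are the frame's x, y, z axes.
In Python, from station import r, cams, hand_in gives the robot as it stands.
- The arm moves only by the tool carry_out, never from a script. Its argument "targets" is a list of rows, each a list of 5 numbers: the shift along the tool's x, y, z each as a share of 0.15 m, from -1 to 1, then the turn about the tool's z as a share of 30 degrees, from -1 to 1, then the opening, from -1 (shut) to 1 (fully open). A call has 1 to 5 rows; each row is the pose to reach, as a shift and turn from the pose commanded when the call began, along the tool's axes at that moment; what a row does not reach only later rows make up. A row lasts 1/12 s, in which the tool goes at most 41.7 mm and 7.16 degrees, less where a joint would pass 70% of its speed; a pose out of reach is approached as far as the arm can. A call with a number of a shift or a turn outside -1 to 1 is refused whole. A call with a gripper value outside its range is refused whole. The fingers move at their own pace and stop on an object; "newtons" is the grip in N (left out, the last holds). Time passes only in rows, so rows that repeat a pose let the fingers close. It gives the time, the measured TCP pose, the force and the opening at its end, in the units of the state.
- r.read_state(): the state, without advancing time (a new reading comes with each control period).
- cams.snapshot(name): name is "scene" or "top" or "wrist"; returns (picture, depth): 384x512x3 uint8, red, green, blue; 384x512 float32, mm along the optical axis (not along the pixel's ray), 0 where there is no reading.
- cams.camera_params(name): a dict with "K" (3x3 intrinsics, pixels), "rvec" (rotation vector, rad) and "tvec" (3), from world to camera coordinates, as OpenCV has them. Camera axes: x right, y down, z forward; pixel columns grow to the right and rows downward; lengths in mm; the calibration is good to about 2 mm. A picture is of the moment at which its call begins: read the wrist's pose just before it. camera_params takes no time and is no camera call; for the wrist camera it gives the pose at the moment of the call.
- hand_in(): hands the job in, once; it reports no verdict.
The state is a dict: "t": time; "q": joint angles; "qd": joint speeds; "tau": joint torques, N m; "eef_pos": TCP position; "ee_rot": TCP orientation; "force": force on the tool from outside, world axes, zero at the start; "torque": the same for the moment, N m; "opening": finger opening in mm.
Only numpy, scipy, OpenCV 4.12 (cv2) and the standard library are available. Lean on these libraries where they do the work, as an engineer would, in place of code of your own. Each camera call takes 0.05 s, during which the arm holds its last target.

TASK

Close the small metal transport case: take the loose lid plate out of the slotted rack, lean it on the sloping rest, let go, and take it again by its handle. Tuck the lid's plain edge under the lip of the case while its opposite edge is still clearly raised, pivot the lid gently down flat without letting it fall, then push the sliding bolt fully home through the lid's eye and let go. Do not disturb the other things on the bench.

Things in the scene. Friction and masses are not known exactly. Their poses are not given: they have to be found in the camera images.
- lid: Loose aluminium lid plate 160 x 160 x 8 mm, 0.47 to 0.63 kg. Origin: centre of its underside; plate spans x, y -80..80, z 0..8 mm in its own frame. z points out of the handle face, +x to the edge with the keeper eye, -x to the plain edge. At the start it stands in the rack on its plain edge, +x up, handle facing the rack's -x, leaning up to 5 degrees, top edge 166 mm above the bench.
- lid_edge (a point): Middle of the lid's plain edge, on the underside: lid frame (-80, 0, 0) mm.
- lid_handle (a point): Centre of the lid's handle: lid frame (0, 0, 48) mm. Round steel bar 14 mm diameter, 100 mm long along lid y, on two posts at y = -44 and +44 mm (each 8 mm wide); free below, 33 mm down to the plate. Being round it can be pinched at various angles about its axis; held firmly there the lid is nearly balanced and keeps its angle.
- lid_eye (a point): Centre of the keeper eye's opening: lid frame (97, 47, 15) mm. Steel loop at lid x 80..112, y 36..58, z 0..29 mm; its opening runs along y, spanning x 87..107, z 6..24 mm. The 8 mm edge beside it can be pinched at lid y about -10 mm.
- rack: Fixed plywood rack, 90 x 180 mm, origin at the centre of its underside. Slot along its y at x=0, 10.5 mm wide, slot floor 6 mm and rail tops 42 mm above the bench. On one side of the sloping rest, the case on the other.
- rest: Fixed sloping rest: padded board 120 mm wide rising at 45 degrees towards its +x. Origin: under its middle, on the bench. A lid lying on it has its underside on the board, plain edge down, handle up and facing -x, lid origin at rest frame (0.6, 0, 62.6) mm, lid +x along (0.707, 0, 0.707). The board ends 105 mm up the slope from the plain edge: the lid's upper 55 mm stand free.
- rest_toe (a point): Where the plain edge's underside stands on the rest: rest frame (-56, 0, 6) mm, on the base plate (6 mm thick). The toe strip that stops it from slipping is at rest x -73.5..-63.5, top 18 mm above the bench.
- case: Fixed open aluminium case, 184 x 164 mm, rims 60 mm high, origin at the centre of its underside. Lip on its -x side, bolt on a grey block beyond its +x rim (x 80..112, y -88..66, top z=56 mm). Lid home: lid origin at case frame (0, 0, 60) mm, axes parallel, plain edge under the lip.
- case_lip (a point): Inner lower edge of the overhanging lip, at case frame (-72, 0, 76) mm; lip 6 mm thick. Under it the rim is at z=60 and an upright stop face at x=-84 mm. The lid's edge goes under it at tilts up to about 25 degrees.
- bolt (a joint): Sliding bolt: steel rod 11 mm diameter along the case's y, axis at case x=97, z=75 mm. Value in m: 0 withdrawn (tip at case y=12 mm), 0.054 fully home (tip at y=66 mm, beyond the home lid's eye at y 36..58). Pushed towards case +y; resists with about 3 N and stays where left.
- bolt_lug (a point): Top of the bolt's upright round lug, 14 mm diameter, by which it is pushed: case frame (97, -64 + travel, 115) mm. The bolt lies in an open trough on a block (top z=56): cheeks' top z=80 at x 84..110, y -86..10; end plate to z=82 at y -88..-82; bridge to z=86 at y -2..10. The lug stands clear above z=80.
- foam_block: Bystander, leave alone: cream foam block 100 x 100 x 90 mm. Origin at the centre of its underside.
- bust: Bystander, leave alone: small marble bust 142 mm tall, 70 mm base. Origin at the centre of its underside.
- gilt_roll: Bystander, leave alone: gilt metal disc-like cylinder 72 mm across, 50 mm tall. Origin at the centre of its underside.
- jar: Bystander, leave alone: small amber jar 44 mm across, 55 mm tall. Origin at the centre of its underside.
- dish: Bystander, leave alone: small white dish 64 mm across, 22 mm tall. Origin at the centre of its underside.
- brush: Bystander, leave alone: flat brush lying on the bench. Origin at the centre of its underside.
Things that resemble listed ones, but are neither listed nor needed, are in the scene too. Leave any orange or purple look-alike of the lid alone.

How it is judged (in metres and radians):
On the way, in this order (a step that is already met when the one before it is completed fails the run):
1. the lid lies on the sloping rest, let go (angle between lid's own z axis and vertical between 0.6 and 1 rad and contact force between lid and rest above 1 N and contact force between lid and the fingers below 0.1 N and linear speed of lid below 0.02 m/s), for 0.2 s.
2. the lid's plain edge is under the case's lip while its opposite edge is raised by 10 degrees or more (x of lid_edge in the frame of case between -0.09 and -0.073 m and z of lid_edge in the frame of case between 0.055 and 0.072 m and angle between lid's own z axis and vertical between 0.17 and 0.8 rad), for 0.1 s.
3. the lid lies flat on the case with its plain edge under the lip (x of lid in the frame of case between -0.006 and 0.006 m and y of lid in the frame of case between -0.014 and 0.014 m and z of lid in the frame of case between 0.056 and 0.064 m and angle between lid's own z axis and vertical below 0.05 rad), for 0.2 s.
At the end, for the whole second after the job is handed in: The lid lies flat (within 0.05 rad) on the case, within 6 mm of home along the case's x, 14 mm along y and 4 mm in height, at rest, and the bolt is home through the eye: travel over 50 of its 54 mm (all of step 3 and value of joint bolt above 0.05 m and linear speed of lid below 0.02 m/s and contact force between lid and the fingers below 0.1 N); the robot touches nothing.
It fails at once if the lid is let fall (turns faster than 6 rad/s) (angular speed of lid above 6 rad/s).
It fails at once if a bystander on the bench is moved by more than 30 mm (distance of any of foam_block, bust, gilt_roll, jar, dish, brush from where it was at the start of the episode above 0.03 m).
It also fails if it takes over 69 s, if anything falls off the work surface, if the arm or the gripper's body presses on something with over 40 N, if the wrist force passes 120 N, or if a joint passes its speed limit or range.

## Working session

There is one attempt and no reset: what is moved stays moved. The work goes in short steps, Python scripts to look and compute and a tool call to move; the robot and the scene stay as the last step left them, time stands still between calls to the robot, and variables do not carry over. Pictures are saved under pics/ and viewed, and the job is handed in when it is done.

Besides the shell and the picture viewer there is one more tool, called as name([rows], argument=value, ...), one row to a line, values as JSON. carry_out: Moves the arm, as the interface text tells. Its arguments: {"type":"object","properties":{"targets":{"type":"array","items":{"type":"array","items":{"type":"number","minimum":-1,"maximum":1}}},"newtons":{"type":"number"}},"required":["targets"]}

```bash
ls; mkdir -p pics
cat > h.py <<'E'
import numpy as np, cv2
from station import r, cams
def cam(n):
    p=cams.camera_params(n); R=cv2.Rodrigues(np.array(p['rvec'],float))[0]
    return np.array(p['K'],float),R,np.array(p['tvec'],float).ravel()
def snap(n,tag):
    P=cam(n); im,d=cams.snapshot(n); cv2.imwrite(f'pics/{tag}.png',im[:,:,::-1]); np.savez(f'pics/{tag}.npz',im=im,d=d,K=P[0],R=P[1],t=P[2]); return im,d,P
def load(tag):
    z=np.load(f'pics/{tag}.npz'); return z['im'],z['d'],(z['K'],z['R'],z['t'])
def cloud(d,P):
    K,R,t=P; v,u=np.mgrid[0:d.shape[0],0:d.shape[1]]
    X=np.stack([(u-K[0,2])/K[0,0]*d,(v-K[1,2])/K[1,1]*d,d],-1)
    return (X-t)@R
def ray(u,v,P,z):
    K,R,t=P; c=-R.T@t; w=R.T@np.linalg.inv(K)@np.array([u,v,1.]); return c+w*(z-c[2])/w[2]
def proj(X,P):
    K,R,t=P; x=K@(R@np.asarray(X,float)+t); return x[:2]/x[2]
def st():
    s=r.read_state(); print({k:np.round(s[k],3).tolist() for k in ('t','q','eef_pos','ee_rot','force','opening')})
E
python3 - <<'E'
from h import *
st()
for n in('scene','top','wrist'):
    im,d,P=snap(n,n+'0'); print(n,np.round(P[0],1).tolist(),np.round(-P[1].T@P[2]),np.round(P[1],2).tolist(),(d>0).mean())
E
```

```text
pics
{'t': 0.0, 'q': [1.231, 0.494, 1.346, 0.0, 1.302, -0.096], 'eef_pos': [151.333, 606.002, 213.322], 'ee_rot': [[-0.97, 0.242, -0.0], [0.242, 0.97, -0.001], [0.0, -0.001, -1.0]], 'force': [-0.587, 0.647, 0.84], 'opening': 91.625}
scene [[444.7, 0.0, 253.0], [0.0, 444.7, 191.7], [0.0, 0.0, 1.0]] [1216.  133. 1066.] [[-0.19, 0.98, 0.02], [0.78, 0.16, -0.6], [-0.59, -0.1, -0.8]] 0.9961903889973959
top [[478.8, 0.0, 256.4], [0.0, 478.8, 194.0], [0.0, 0.0, 1.0]] [ 218.  -12. 1612.] [[-0.01, -1.0, -0.01], [-0.98, 0.02, -0.2], [0.2, 0.0, -0.98]] 0.9959615071614584
wrist [[291.5, 0.0, 251.9], [0.0, 291.5, 190.5], [0.0, 0.0, 1.0]] [ 78. 625. 385.] [[0.24, 0.97, -0.0], [0.93, -0.23, 0.27], [0.26, -0.07, -0.96]] 0.9961903889973959
```

View pics/scene0.png

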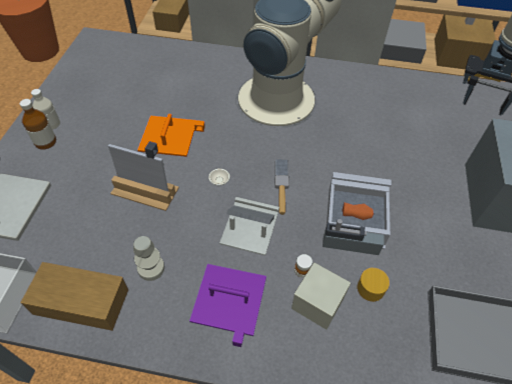

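View pics/top0.png

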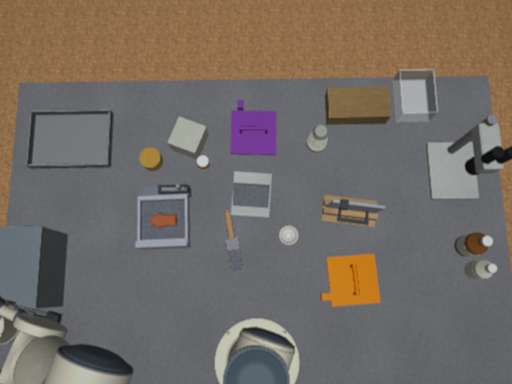

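View pics/wrist0.png

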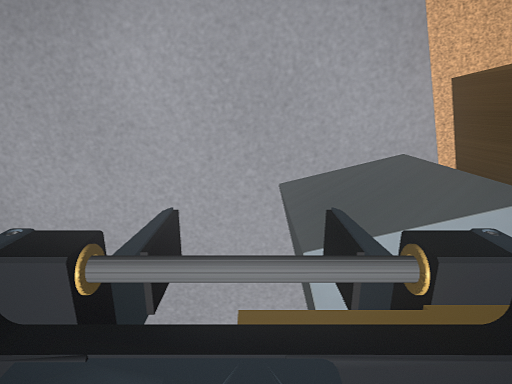

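Run:
```python
from h import *
im,d,P=load('top0'); im2,d2,P2=load('scene0')
a=im[110:270,120:400]; cv2.imwrite('pics/z1.png',cv2.resize(a,None,fx=2.8,fy=2.8,interpolation=cv2.INTER_CUBIC)[:,:,::-1])
b=im2[130:290,100:400]; cv2.imwrite('pics/z2.png',cv2.resize(b,None,fx=2.6,fy=2.6,interpolation=cv2.INTER_CUBIC)[:,:,::-1])
C=cloud(d,P)
for u,v in [(300,300),(202,161),(150,158),(252,195),(163,220),(345,204),(288,235),(243,195)]: print((u,v),np.round(C[v,u]))
C=cloud(d2,P2)
for u,v in [(300,150),(358,185),(140,165),(180,193)]: print((u,v),np.round(C[v,u]))
```

```text
(300, 300) [ 192. -144.   -4.]
(202, 161) [655. 176.  56.]
(150, 158) [670. 354.  50.]
(252, 195) [536.   9.  55.]
(163, 220) [458. 305.  44.]
(345, 204) [ 476. -273.  190.]
(288, 235) [ 405. -109.   12.]
(243, 195) [536.  39.  53.]
(300, 150) [226. 116.  -1.]
(358, 185) [385. 298.  62.]
(140, 165) [ 486. -309.  123.]
(180, 193) [ 475. -212.    5.]
```

View pics/z1.png

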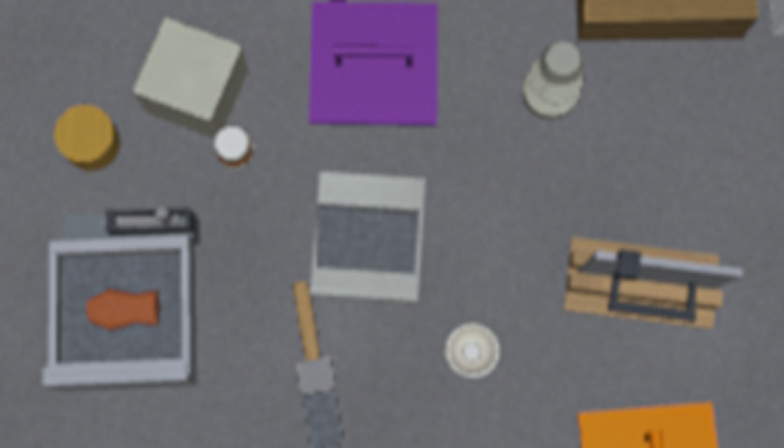

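View pics/z2.png

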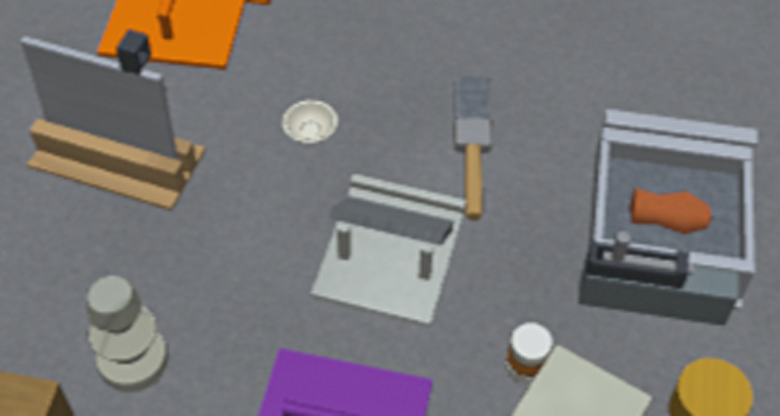

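carry_out([
  [-0.81,-0.49,-0.53,1,1],
  [-0.81,-0.49,-0.53,1,1],
  [-0.81,-0.49,-0.53,1,1],
  [-0.81,-0.49,-0.53,1,1],
  [-0.81,-0.49,-0.53,1,1],
])

```text
t: 0.57
eef_pos: [255.6, 503.4, 297.0]
ee_rot: [[-0.711, 0.703, 0.004], [0.703, 0.711, 0.003], [-0.001, 0.005, -1.0]]
force: [-0.3, 0.8, 0.6]
opening: 91.4
```

carry_out([
  [-0.99,-0.05,-0.13,1,1],
  [-0.99,-0.05,-0.13,1,1],
  [-0.99,-0.05,-0.13,1,1],
  [-0.99,-0.05,-0.13,1,1],
  [-0.99,-0.05,-0.13,1,1],
])

```text
t: 0.98
eef_pos: [356.0, 394.2, 313.4]
ee_rot: [[-0.264, 0.964, 0.001], [0.964, 0.264, -0.0], [-0.001, 0.001, -1.0]]
force: [1.0, 1.2, -0.1]
opening: 90.8
```

carry_out([
  [-0.59,0.53,-0.1,0.51,1],
  [-0.59,0.53,-0.1,0.51,1],
  [-0.59,0.53,-0.1,0.51,1],
  [-0.59,0.53,-0.1,0.51,1],
  [-0.59,0.53,-0.1,0.51,1],
])

```text
t: 1.4
eef_pos: [454.9, 333.2, 327.5]
ee_rot: [[-0.01, 1.0, -0.0], [1.0, 0.01, -0.0], [-0.0, -0.0, -1.0]]
force: [-0.3, 0.1, 0.1]
opening: 91.0
```

Run:
```python
from h import *
st(); snap('wrist','w1')
```

```text
{'t': 1.4, 'q': [0.526, 0.316, 1.323, 0.0, 1.503, 0.516], 'eef_pos': [454.919, 333.206, 327.454], 'ee_rot': [[-0.01, 1.0, -0.0], [1.0, 0.01, -0.0], [-0.0, -0.0, -1.0]], 'force': [-0.255, 0.148, 0.078], 'opening': 91.011}
```

View pics/w1.png

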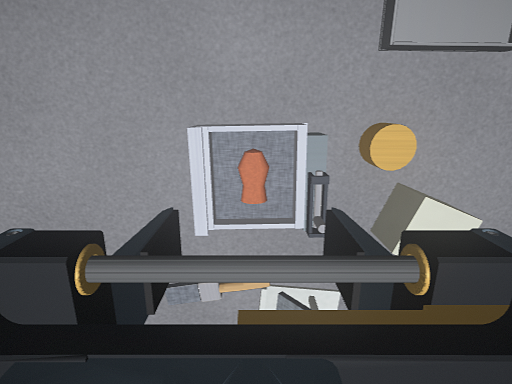

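Run:
```python
from h import *
im,d,P=load('w1'); C=cloud(d,P)
m=(C[...,0]>340)&(C[...,0]<620)&(C[...,1]>200)&(C[...,1]<410)
m[245:]=False
z=C[...,2]
h,e=np.histogram(z[m],bins=np.arange(-10,130,3)); print([(int(a),int(b)) for a,b in zip(e,h) if b>20])
for lo,hi in [(54,67),(74,90),(95,125)]:
    k=m&(z>lo)&(z<hi); p=C[k][:,:2].astype(np.float32)
    n,l,s,c=cv2.connectedComponentsWithStats(k.astype(np.uint8))
    for i in range(1,n):
        if s[i,4]>30:
            p=C[l==i]; r_=cv2.minAreaRect(p[:,:2].astype(np.float32)); print(lo,s[i].tolist(),np.round(np.median(p[:,2]),1),[np.round(x,1) for x in r_])
```

```text
[(-4, 144), (-1, 4278), (2, 359), (26, 59), (29, 1352), (32, 4382), (35, 172), (38, 189), (41, 217), (44, 284), (47, 392), (50, 454), (53, 581), (56, 1517), (59, 1783), (62, 87), (65, 46), (68, 47), (71, 54), (74, 71), (77, 288), (80, 1457), (83, 524), (86, 124), (113, 37)]
54 [193, 125, 135, 108, 3594] 59.1 [array([467.8, 302.7]), array([200.9, 168.6]), np.float64(0.7)]
54 [243, 162, 20, 20, 193] 55.7 [array([457.7, 316.6]), array([26. , 26.7]), np.float64(32.8)]
74 [187, 127, 21, 109, 1550] 82.6 [array([374.7, 302.1]), array([ 20.5, 164.6]), np.float64(1.5)]
74 [307, 171, 22, 67, 920] 80.7 [array([554.3, 271.1]), array([ 26.4, 104.4]), np.float64(1.6)]
95 [315, 219, 10, 14, 103] 113.2 [array([553.6, 248.6]), array([13.4, 10.3]), np.float64(70.5)]
```

```bash
cat >> h.py <<'E'
def edgefit(C,mask,axis,side,n=40):
    """fit extreme line of mask pts: axis=0 -> extreme x as fn of y"""
    p=C[mask]; o=p[:,1-axis]; v=p[:,axis]
    b=np.linspace(np.percentile(o,3),np.percentile(o,97),n+1); A=[]
    for i in range(n):
        k=(o>=b[i])&(o<b[i+1])
        if k.sum()>2: A.append(((b[i]+b[i+1])/2, (v[k].min() if side<0 else v[k].max())))
    A=np.array(A); 
    for _ in range(3):
        c=np.polyfit(A[:,0],A[:,1],1); rs=A[:,1]-np.polyval(c,A[:,0]); A=A[abs(rs)<max(2*rs.std(),.5)]
    return c,rs.std()
E
python3 - <<'E'
from h import *
im,d,P=load('w1'); C=cloud(d,P); z=C[...,2]; x=C[...,0]; y=C[...,1]
m=(x>340)&(x<620)&(y>200)&(y<410); m[245:]=False
lip=m&(z>77)&(z<90)&(x<420)
tr=m&(z>77)&(z<90)&(x>520)
rim=m&(z>56)&(z<64)&(x<540)
for nm,k in(('lip',lip),('tr',tr),('rim',rim)):
    for ax in(0,1):
        for s in(-1,1):
            c,e=edgefit(C,k,ax,s); print(nm,'xy'[ax],s,'yaw',round(np.degrees(np.arctan(c[0]))*(-1 if ax==0 else 1),2),'at mid',round(np.polyval(c,302 if ax==0 else 457),1),round(e,2))
E
```

```text
lip x -1 yaw 1.53 at mid 365.0 0.36
lip x 1 yaw 1.55 at mid 384.6 0.18
lip y -1 yaw 9.45 at mid 242.5 8.45
lip y 1 yaw -7.5 at mid 368.1 6.95
tr x -1 yaw 1.47 at mid 540.7 0.22
tr x 1 yaw -2.07 at mid 566.5 2.97
tr y -1 yaw -0.06 at mid 222.1 2.69
tr y 1 yaw -4.43 at mid 325.6 3.69
rim x -1 yaw 1.63 at mid 382.5 0.42
rim x 1 yaw -0.17 at mid 539.3 0.48
rim y -1 yaw 1.37 at mid 223.3 0.49
rim y 1 yaw 1.43 at mid 386.2 0.32
```

carry_out([
  [-1,0.3,0,0,1],
  [-1,0.3,0,0,1],
  [-1,0.3,0,0,1],
  [-1,0.3,0,0,1],
])

```text
t: 1.78
eef_pos: [500.0, 183.2, 327.7]
ee_rot: [[-0.014, 1.0, -0.001], [1.0, 0.014, -0.0], [-0.0, -0.001, -1.0]]
force: [0.2, 0.4, -0.4]
opening: 91.3
```

carry_out([
  [-0.9,0.25,0.3,0,1],
  [-0.9,0.25,0.3,0,1],
  [-0.9,0.25,0.3,0,1],
  [-0.9,0.25,0.3,0,1],
  [-0.9,0.25,0.3,0,1],
])

```text
t: 2.2
eef_pos: [539.4, 47.5, 281.1]
ee_rot: [[-0.011, 1.0, -0.003], [1.0, 0.011, -0.001], [-0.001, -0.003, -1.0]]
force: [1.0, -0.1, -0.1]
opening: 91.1
```

Run:
```python
from h import *
st(); snap('wrist','w2')
```

```text
{'t': 2.2, 'q': [-0.022, 0.315, 1.451, -0.001, 1.378, -0.033], 'eef_pos': [539.36, 47.478, 281.065], 'ee_rot': [[-0.011, 1.0, -0.003], [1.0, 0.011, -0.001], [-0.001, -0.003, -1.0]], 'force': [1.028, -0.139, -0.087], 'opening': 91.061}
```

View pics/w2.png

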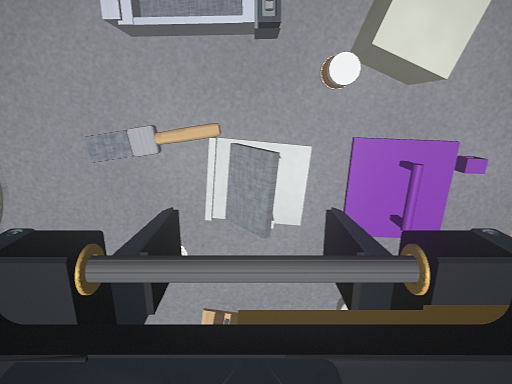

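Run:
```python
from h import *
im,d,P=load('w2'); C=cloud(d,P); z=C[...,2]; x=C[...,0]; y=C[...,1]
m=np.zeros(z.shape,bool); m[130:242,200:320]=True
hs=cv2.cvtColor(im,cv2.COLOR_RGB2HSV)
for px in [(290,170),(212,180),(250,180),(240,225),(275,195)]: print(px,np.round(C[px[1],px[0]],1),im[px[1],px[0]],hs[px[1],px[0]])
# board
b=m&(z>22)&(z<100)
p=C[b]; p=p[(p[:,2]>25)]
for _ in range(4):
    A=np.c_[p[:,:2],np.ones(len(p))]; c,*_=np.linalg.lstsq(A,p[:,2],rcond=None); rs=p[:,2]-A@c; p=p[abs(rs)<max(2*rs.std(),1)]
print('plane',c,len(p),rs.std(),'slope',np.degrees(np.arctan(np.hypot(*c[:2]))),'yaw',np.degrees(np.arctan2(c[1],c[0])))
mid=p.mean(0);print(mid, p.min(0),p.max(0))
for ax in(0,1):
  for s in(-1,1):
    q,e=edgefit(C,b,ax,s); print('board','xy'[ax],s,np.degrees(np.arctan(q[0]))*(-1 if ax==0 else 1),np.polyval(q,15 if ax==0 else 530),e)
base=m&(im.min(-1)>150)
n,l,s,cc=cv2.connectedComponentsWithStats(base.astype(np.uint8)); print(s.tolist())
for i in range(1,n):
    if s[i,4]>60:
        q=C[l==i]; print(i,np.median(q[:,2]),cv2.minAreaRect(q[:,:2].astype(np.float32)))
        k=l==i
        for ax in(0,1):
          for sd in(-1,1):
            qq,e=edgefit(C,k,ax,sd,25); print('  ','xy'[ax],sd,round(np.degrees(np.arctan(qq[0]))*(-1 if ax==0 else 1),2),round(np.polyval(qq,15 if ax==0 else 530),1),round(e,2))
```

```text
(290, 170) [598.   32.8   6.2] [220 223 223] [ 90   3 223]
(212, 180) [477.9  18.6  19.5] [227 230 230] [ 90   3 230]
(250, 180) [536.2  27.9  55.2] [117 123 128] [104  22 128]
(240, 225) [521.9 -43.1  47.7] [128 134 140] [105  22 140]
(275, 195) [575.9  -8.    6.5] [205 211 211] [ 90   7 211]
plane [ 9.87306674e-01 -8.09255689e-02 -4.71899944e+02] 3214 0.8426339703866372 slope 44.72995188390174 yaw -4.685830224370865
[534.96388487  15.19651727  55.08231793] [499.05248461 -49.32722609  25.03451064] [566.70785601  74.72418312  82.29492559]
board x -1 -4.568167466847292 502.2983189271025 0.6692126473235289
board x 1 -4.55639711229675 569.7347975013327 1.990280919589657
board y -1 -5.0418660193306915 -46.174579318651425 0.5544742094972461
board y 1 -4.488807331159501 73.48367405057641 0.13053073375778276
[[0, 0, 512, 384, 192025], [221, 133, 3, 3, 4], [293, 134, 1, 1, 1], [205, 138, 109, 91, 4533], [206, 144, 1, 2, 2], [200, 146, 2, 1, 2], [202, 149, 2, 3, 4], [200, 154, 3, 4, 8], [200, 164, 6, 5, 15], [314, 170, 1, 2, 2], [313, 178, 3, 3, 6], [204, 180, 1, 1, 1], [311, 187, 1, 2, 2], [203, 197, 1, 1, 1], [263, 239, 1, 1, 1], [285, 239, 1, 1, 1]]
3 6.79314395655086 ((548.1292724609375, 28.791351318359375), (185.93783569335938, 163.63694763183594), 83.46444702148438)
   x -1 -4.07 468.1 1.7
   x 1 -4.72 626.2 0.51
   y -1 -23.87 0.5 56.92
   y 1 -4.58 78.2 0.42
```

carry_out([
  [-1,-0.2,-0.35,0,1],
  [-1,-0.2,-0.35,0,1],
  [-1,-0.2,-0.35,0,1],
  [-1,-0.2,-0.35,0,1],
])

```text
t: 2.58
eef_pos: [510.9, -100.1, 336.6]
ee_rot: [[-0.015, 1.0, 0.001], [1.0, 0.015, 0.0], [0.0, 0.001, -1.0]]
force: [1.2, -0.4, 0.3]
opening: 91.1
```

carry_out([
  [-0.9,-0.2,0,0,1],
  [-0.9,-0.2,0,0,1],
  [-0.9,-0.2,0,0,1],
  [-0.9,-0.2,0,0,1],
  [-0.9,-0.2,0,0,1],
])

```text
t: 3.0
eef_pos: [482.9, -236.9, 335.5]
ee_rot: [[-0.011, 1.0, 0.0], [1.0, 0.011, -0.0], [-0.0, 0.0, -1.0]]
force: [-0.2, 0.7, -0.2]
opening: 91.2
```

Run:
```python
from h import *
st(); snap('wrist','w3')
```

```text
{'t': 3.0, 'q': [-0.567, 0.27, 1.369, -0.0, 1.503, -0.578], 'eef_pos': [482.912, -236.935, 335.516], 'ee_rot': [[-0.011, 1.0, 0.0], [1.0, 0.011, -0.0], [-0.0, 0.0, -1.0]], 'force': [-0.164, 0.721, -0.152], 'opening': 91.177}
```

View pics/w3.png

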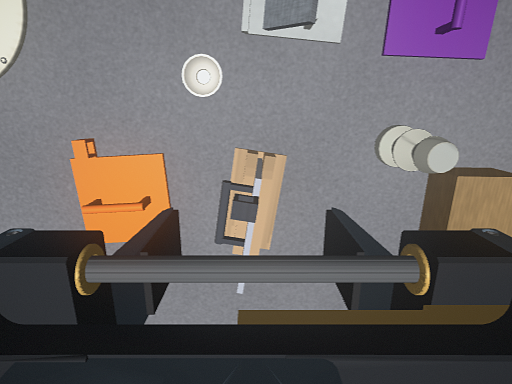

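Run:
```python
from h import *
im,d,P=load('w3'); C=cloud(d,P); z=C[...,2]; x=C[...,0]; y=C[...,1]
m=(x>400)&(x<560)&(y>-420)&(y<-200)
m[:, :180]=False; m[:,322:]=False
for lo,hi in [(36,48),(155,172),(175,205),(110,154)]:
    k=m&(z>lo)&(z<hi); k[250:]=k[250:]&(lo>150)
    n,l,s,c=cv2.connectedComponentsWithStats(k.astype(np.uint8))
    for i in range(1,n):
        if s[i,4]>25:
            p=C[l==i]; print(lo,s[i].tolist(),np.round(np.median(p[:,2]),1),[np.round(q,1) for q in cv2.minAreaRect(p[:,:2].astype(np.float32))])
k=m&(z>158)&(z<172)
p=C[k]; c=np.polyfit(p[:,1],p[:,0],1); print('edge yaw',-np.degrees(np.arctan(c[0])),'x at -290',np.polyval(c,-290),p.min(0),p.max(0),(p[:,0]-np.polyval(c,p[:,1])).std())
```

```text
36 [242, 152, 20, 34, 370] 42.7 [array([ 482.9, -255.1]), array([53. , 25.3]), np.float64(81.6)]
36 [250, 155, 26, 95, 953] 42.6 [array([ 500. , -315.1]), array([166.8,  18.1]), np.float64(82.5)]
36 [241, 192, 11, 4, 31] 42.5 [array([ 473.7, -295.4]), array([ 4.7, 17.2]), np.float64(81.7)]
36 [234, 220, 13, 19, 180] 42.7 [array([ 464.2, -359.5]), array([32.7, 17.8]), np.float64(81.3)]
36 [233, 245, 10, 5, 40] 42.5 [array([ 459.3, -393.1]), array([ 9.1, 15.9]), np.float64(89.4)]
155 [243, 176, 18, 22, 147] 166.7 [array([ 482.9, -250.7]), array([22.6, 18.3]), np.float64(82.1)]
155 [243, 222, 11, 33, 209] 166.6 [array([ 478.5, -319.2]), array([45.4,  7.9]), np.float64(82.2)]
155 [236, 283, 8, 11, 65] 166.5 [array([ 468.2, -390.9]), array([16.3,  7.9]), np.float64(81.4)]
175 [230, 195, 28, 28, 558] 198.0 [array([ 473.5, -271.5]), array([22.7, 28.9]), np.float64(82.2)]
110 [255, 169, 7, 8, 46] 134.4 [array([ 490.5, -240.8]), array([8.8, 4.4]), np.float64(20.7)]
edge yaw -7.387991971546407 x at -290 481.79812779439237 [ 462.79490714 -399.41711437  158.47216792] [ 492.76265308 -239.80734242  171.82785268] 3.897367480763222
```

carry_out([
  [-0.62,-0.042,0.3,0.29,0.1],
  [-0.62,-0.042,0.67,0.29,0.1],
  [-0.62,-0.042,0.67,0.29,0.1],
  [-0.62,-0.042,0.67,0.29,0.1],
  [-0.62,-0.042,0.67,0.29,0.1],
])

```text
t: 3.47
eef_pos: [477.4, -327.1, 231.6]
ee_rot: [[0.139, 0.99, -0.004], [0.99, -0.139, 0.004], [0.003, -0.005, -1.0]]
force: [-0.5, -0.1, 0.3]
opening: 61.0
```

Run:
```python
from h import *
st(); snap('wrist','w4'); snap('scene','s4')
im,d,P=load('s4'); cv2.imwrite('pics/s4z.png',cv2.resize(im[100:230,80:240],None,fx=4,fy=4,interpolation=cv2.INTER_CUBIC)[:,:,::-1])
```

```text
{'t': 3.467, 'q': [-0.704, 0.414, 1.434, 0.0, 1.299, -0.565], 'eef_pos': [477.435, -327.141, 231.592], 'ee_rot': [[0.139, 0.99, -0.004], [0.99, -0.139, 0.004], [0.003, -0.005, -1.0]], 'force': [-0.497, -0.102, 0.304], 'opening': 60.979}
```

View pics/w4.png

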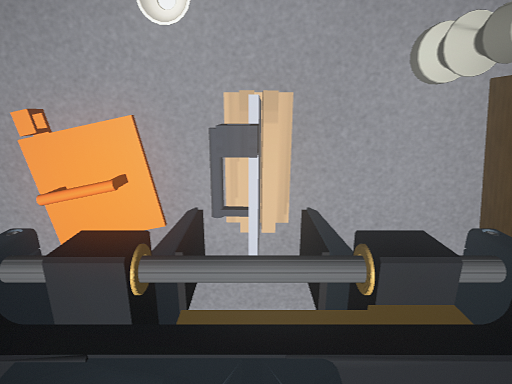

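View pics/s4z.png

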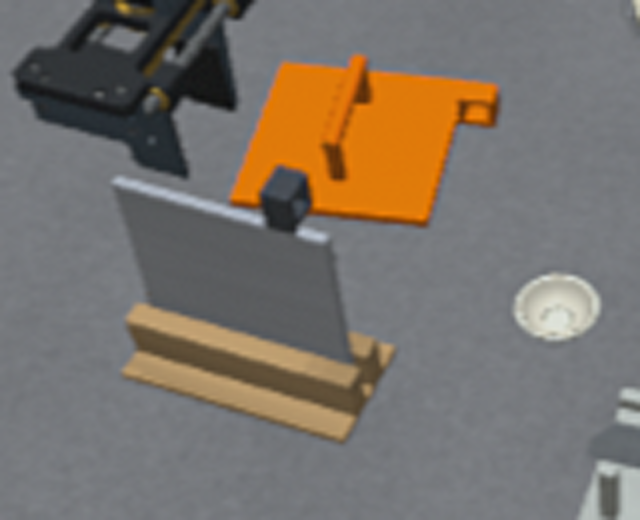

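carry_out([
  [0,0,0.2,0,0.1],
  [0,0,0.4,0,0.1],
  [0,0,0.55,0,0.1],
  [0,0,0.65,0,0.1],
  [0,0,0.65,0,0.1],
], newtons=30)

```text
t: 3.98
eef_pos: [478.1, -326.6, 136.6]
ee_rot: [[0.138, 0.99, -0.001], [0.99, -0.138, 0.002], [0.001, -0.001, -1.0]]
force: [0.2, 0.6, -0.5]
opening: 50.1
```

carry_out([
  [0,0,0,0,-0.6],
  [0,0,0,0,-0.9],
  [0,0,0,0,-1],
  [0,0,0,0,-1],
  [0,0,0,0,-1],
], newtons=30)

```text
t: 4.4
eef_pos: [478.3, -329.2, 138.4]
ee_rot: [[0.14, 0.99, 0.001], [0.99, -0.14, -0.001], [-0.001, 0.001, -1.0]]
force: [0.1, -0.4, 0.1]
opening: 19.6
```

carry_out([
  [0,0,0,0,-1],
  [0,0,0,0,-1],
  [0,0,0,0,-1],
  [0,0,0,0,-1],
], newtons=30)

```text
t: 4.73
eef_pos: [478.8, -329.3, 137.8]
ee_rot: [[0.14, 0.99, 0.002], [0.99, -0.14, -0.001], [-0.0, 0.002, -1.0]]
force: [4.8, 1.0, 1.1]
opening: 8.0
```

carry_out([
  [0,0,-0.08,0,-1],
  [0,0,-0.16,0,-1],
  [0,0,-0.24,0,-1],
  [0,0,-0.32,0,-1],
  [0,0,-0.4,0,-1],
], newtons=40)

```text
t: 5.15
eef_pos: [477.3, -328.6, 197.4]
ee_rot: [[0.14, 0.99, -0.001], [0.99, -0.14, 0.001], [0.001, -0.002, -1.0]]
force: [0.2, -0.3, -5.4]
opening: 7.3
```

carry_out([
  [0,0,-0.12,0,-1],
  [0,0,-0.24,0,-1],
  [0,0,-0.36,0,-1],
  [0,0,-0.4,0,-1],
  [0,0,-0.4,0,-1],
], newtons=40)

```text
t: 5.57
eef_pos: [478.1, -329.3, 258.3]
ee_rot: [[0.14, 0.99, 0.001], [0.99, -0.14, -0.001], [-0.001, 0.001, -1.0]]
force: [0.2, 0.1, -4.4]
opening: 7.6
```

Run:
```python
from h import *
st(); snap('wrist','w5'); snap('scene','s5')
im,d,P=load('s5'); cv2.imwrite('pics/s5z.png',cv2.resize(im[60:230,60:240],None,fx=3.3,fy=3.3,interpolation=cv2.INTER_CUBIC)[:,:,::-1])
```

```text
{'t': 5.567, 'q': [-0.706, 0.39, 1.397, -0.0, 1.353, -0.566], 'eef_pos': [478.136, -329.275, 258.316], 'ee_rot': [[0.14, 0.99, 0.001], [0.99, -0.14, -0.001], [-0.001, 0.001, -1.0]], 'force': [0.196, 0.053, -4.446], 'opening': 7.568}
```

View pics/s5z.png

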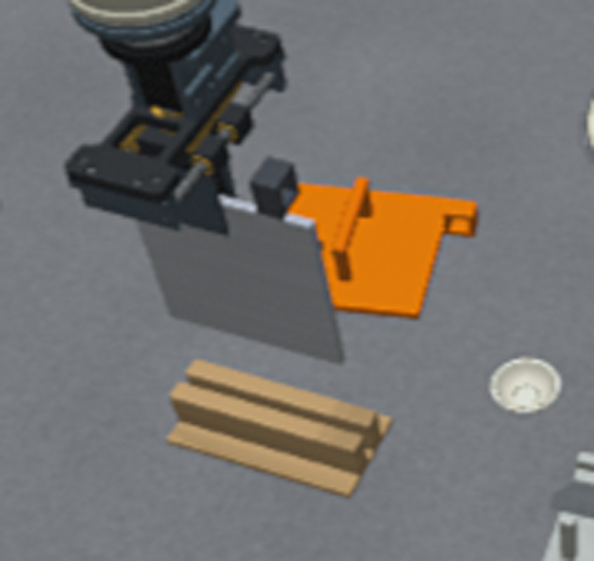

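View pics/w5.png

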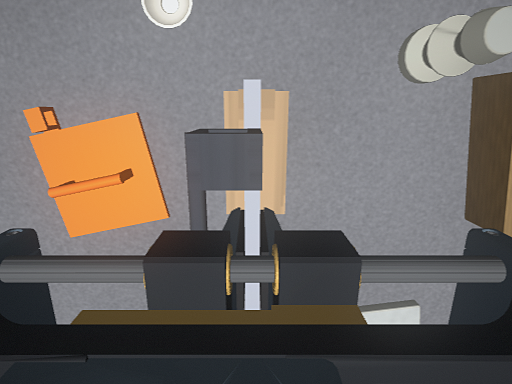

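carry_out([
  [0.15,-0.016,0,0,-1],
  [0.36,-0.038,0,0,-1],
  [0.6,-0.064,0,0,-1],
  [0.8,-0.086,0,0,-1],
  [1,-0.107,0,0,-1],
])

```text
t: 6.08
eef_pos: [481.9, -176.4, 255.9]
ee_rot: [[0.14, 0.99, -0.002], [0.99, -0.14, 0.001], [0.001, -0.002, -1.0]]
force: [0.6, 0.1, -4.9]
opening: 7.8
```

carry_out([
  [0.2,-0.021,0,0,-1],
  [0.4,-0.043,0,0,-1],
  [0.6,-0.064,0,0,-1],
  [0.8,-0.086,0,0,-1],
  [1,-0.107,0,0,-1],
])

```text
t: 6.5
eef_pos: [487.0, -25.9, 256.1]
ee_rot: [[0.14, 0.99, -0.002], [0.99, -0.14, 0.0], [0.0, -0.002, -1.0]]
force: [0.7, -0.3, -4.6]
opening: 7.7
```

carry_out([
  [0.12,-0.014,0,-0.06,-1],
  [0.2,-0.022,0,-0.115,-1],
  [0.235,-0.026,0,-0.115,-1],
  [0.235,-0.026,0,-0.115,-1],
  [0.235,-0.026,0,-0.115,-1],
])

```text
t: 6.92
eef_pos: [489.0, 7.4, 257.0]
ee_rot: [[0.08, 0.997, -0.001], [0.997, -0.08, -0.0], [-0.0, -0.001, -1.0]]
force: [0.7, -1.2, -5.8]
opening: 7.5
```

Run:
```python
from h import *
st(); snap('wrist','w6'); snap('scene','s6')
im,d,P=load('s6'); cv2.imwrite('pics/s6z.png',cv2.resize(im[110:270,170:340],None,fx=3.5,fy=3.5,interpolation=cv2.INTER_CUBIC)[:,:,::-1])
```

```text
{'t': 6.917, 'q': [-0.107, 0.257, 1.607, -0.0, 1.278, -0.026], 'eef_pos': [488.957, 7.384, 257.015], 'ee_rot': [[0.08, 0.997, -0.001], [0.997, -0.08, -0.0], [-0.0, -0.001, -1.0]], 'force': [0.679, -1.176, -5.844], 'opening': 7.547}
```

View pics/s6z.png

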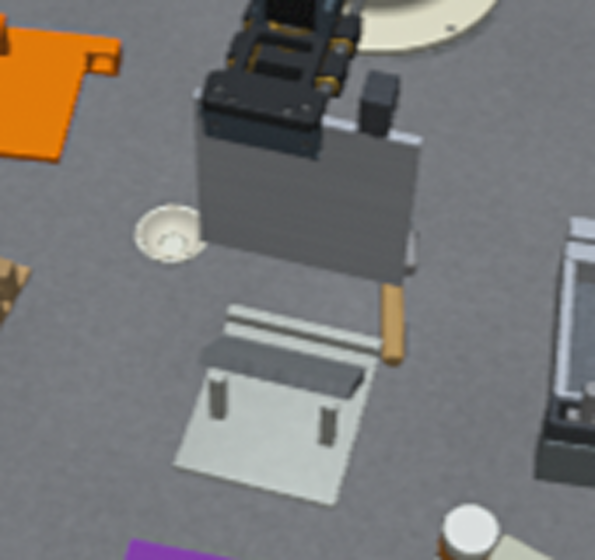

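View pics/w6.png

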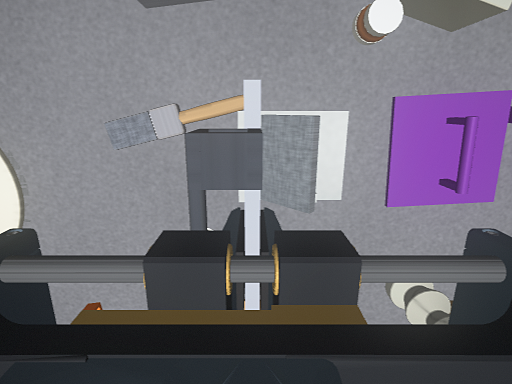

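Run:
```python
from h import *
im,d,P=load('s6'); C=cloud(d,P); x,y,z=C[...,0],C[...,1],C[...,2]
m=(z>128)&(z<235)&(x>460)&(x<520)&(y>-85)&(y<110)
m=cv2.erode(m.astype(np.uint8),np.ones((3,3)))>0
p=C[m]
for _ in range(5):
    A=np.c_[p[:,1:],np.ones(len(p))]; c,*_=np.linalg.lstsq(A,p[:,0],rcond=None); rs=p[:,0]-A@c; p=p[abs(rs)<max(2*rs.std(),1)]
print(c,len(p),rs.std(),'lean +x per up deg',np.degrees(np.arctan(c[1])),'x at bottom',np.array([8,126,1])@c,'at TCP',np.array([8,257,1])@c,p.min(0),p.max(0))
```

```text
[8.25650784e-02 3.56922270e-03 4.91755200e+02] 1175 1.0334594956267755 lean +x per up deg 0.20450052824563336 x at bottom 492.86544263303523 at TCP 493.333010806259 [485.72407189 -61.9602037  132.3294873 ] [501.71561219  93.14381227 233.18260011]
```

carry_out([
  [0,0,0.15,0,-1],
  [0,0,0.35,0,-1],
  [0,0,0.55,0,-1],
  [0,0,0.66,0,-1],
  [0,0,0.7,0,-1],
])

```text
t: 7.43
eef_pos: [487.7, 7.2, 150.0]
ee_rot: [[0.081, 0.997, -0.004], [0.997, -0.081, 0.0], [-0.0, -0.004, -1.0]]
force: [-0.4, -0.4, -5.5]
opening: 7.8
```

carry_out([
  [0,0,0.01,0,-1],
  [0,0,0.02,0,-1],
  [0,0,0.03,0,-1],
  [0,0,0.04,0,-1],
])

```text
t: 7.77
eef_pos: [489.8, 7.8, 147.4]
ee_rot: [[0.08, 0.997, 0.002], [0.997, -0.08, -0.0], [-0.0, 0.002, -1.0]]
force: [0.5, -1.1, -4.2]
opening: 7.9
```

carry_out([
  [0,0,0.012,0,-1],
  [0,0,0.024,0,-1],
  [0,0,0.036,0,-1],
  [0,0,0.036,0,-1],
])

```text
t: 8.1
eef_pos: [488.9, 8.1, 140.8]
ee_rot: [[0.08, 0.997, -0.0], [0.997, -0.08, 0.0], [-0.0, -0.0, -1.0]]
force: [-0.6, -0.6, -5.0]
opening: 7.7
```

Run:
```python
from h import *
st(); snap('scene','s7')
im,d,P=load('s7'); cv2.imwrite('pics/s7z.png',cv2.resize(im[110:270,170:340],None,fx=3.5,fy=3.5,interpolation=cv2.INTER_CUBIC)[:,:,::-1])
C=cloud(d,P); x,y,z=C[...,0],C[...,1],C[...,2]
m=(z>85)&(z<130)&(x>460)&(x<520)&(y>-85)&(y<110)
p=C[m]
for _ in range(5):
    A=np.c_[p[:,1:],np.ones(len(p))]; c,*_=np.linalg.lstsq(A,p[:,0],rcond=None); rs=p[:,0]-A@c; p=p[abs(rs)<max(2*rs.std(),1)]
print(c,len(p),rs.std())
m=(x>475)&(x<520)&(y>-85)&(y<110)&(z>130)&(z<200); 
h,e=np.histogram(z[m],bins=np.arange(130,205,3)); print(list(zip(e.astype(int).tolist(),h.tolist())))
```

```text
{'t': 8.1, 'q': [-0.106, 0.4, 1.764, -0.0, 0.978, -0.026], 'eef_pos': [488.927, 8.078, 140.827], 'ee_rot': [[0.08, 0.997, -0.0], [0.997, -0.08, 0.0], [-0.0, -0.0, -1.0]], 'force': [-0.587, -0.58, -4.999], 'opening': 7.749}
[7.80050786e-02 8.98342410e-03 4.91401471e+02] 445 1.0694604668143461
[(130, 17), (133, 24), (136, 13), (139, 26), (142, 13), (145, 20), (148, 16), (151, 21), (154, 21), (157, 20), (160, 25), (163, 12), (166, 39), (169, 42), (172, 7), (175, 11), (178, 5), (181, 7), (184, 6), (187, 6), (190, 8), (193, 8), (196, 7), (199, 9)]
```

View pics/s7z.png

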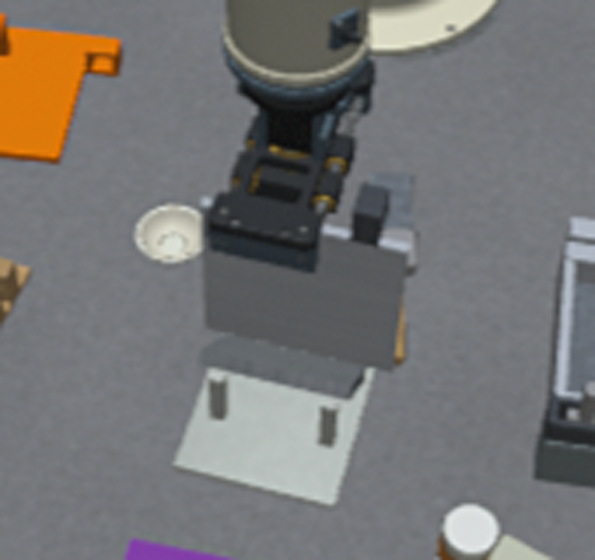

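carry_out([
  [0,0,0.01,0,-1],
  [0,0,0.02,0,-1],
  [0,0,0.03,0,-1],
  [0,0,0.03,0,-1],
])

```text
t: 8.48
eef_pos: [490.0, 7.5, 137.8]
ee_rot: [[0.08, 0.997, 0.002], [0.997, -0.08, -0.001], [-0.001, 0.003, -1.0]]
force: [-5.6, -6.0, 26.4]
opening: 8.0
```

carry_out([
  [0,0.02,-0.01,0,-0.8],
  [0,0.06,-0.03,0,-0.72],
  [0,0.09,-0.06,0,-0.7],
  [0,0.12,-0.09,0,-0.7],
  [0,0.14,-0.1,0,-0.7],
])

```text
t: 8.9
eef_pos: [511.2, 6.3, 152.4]
ee_rot: [[0.08, 0.997, 0.001], [0.997, -0.08, -0.0], [-0.0, 0.001, -1.0]]
force: [1.4, -1.0, -0.1]
opening: 13.5
```

Run:
```python
from h import *
st(); snap('scene','s8');snap('wrist','w8')
im,d,P=load('s8'); cv2.imwrite('pics/s8z.png',cv2.resize(im[110:270,170:340],None,fx=3.5,fy=3.5,interpolation=cv2.INTER_CUBIC)[:,:,::-1])
```

```text
{'t': 8.9, 'q': [-0.105, 0.411, 1.7, 0.0, 1.029, -0.025], 'eef_pos': [511.219, 6.278, 152.369], 'ee_rot': [[0.08, 0.997, 0.001], [0.997, -0.08, -0.0], [-0.0, 0.001, -1.0]], 'force': [1.422, -1.037, -0.087], 'opening': 13.473}
```

View pics/s8z.png

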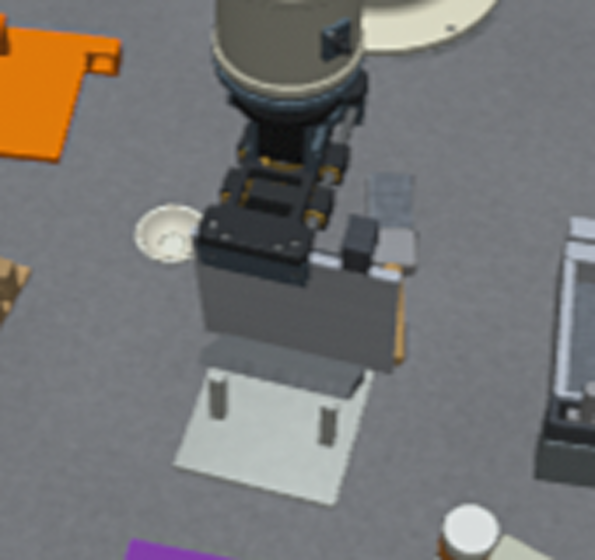

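View pics/w8.png

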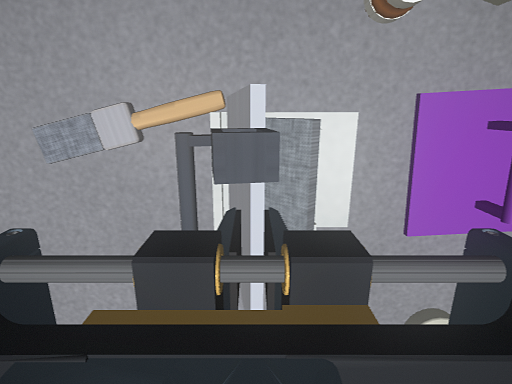

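carry_out([
  [0,0.073,0.013,0,-0.67],
  [0,0.147,0.033,0,-0.65],
  [0,0.227,0.063,0,-0.61],
  [0,0.303,0.1,0,-0.58],
  [0,0.303,0.1,0,-0.58],
])

```text
t: 9.42
eef_pos: [557.9, 2.4, 135.1]
ee_rot: [[0.08, 0.997, 0.001], [0.997, -0.08, -0.0], [0.0, 0.001, -1.0]]
force: [1.0, -0.5, 1.5]
opening: 19.5
```

Run:
```python
from h import *
st(); snap('scene','s9');snap('wrist','w9')
im,d,P=load('s9'); im2=load('w9')[0]
a=cv2.resize(im[110:270,170:340],(400,376),interpolation=cv2.INTER_CUBIC)
cv2.imwrite('pics/s9z.png',np.hstack([a,cv2.resize(im2,(400,300))[0:300]] if 0 else [a,cv2.copyMakeBorder(cv2.resize(im2,(400,300)),0,76,0,0,0)])[:,:,::-1])
```

```text
{'t': 9.417, 'q': [-0.103, 0.491, 1.606, 0.0, 1.044, -0.023], 'eef_pos': [557.868, 2.434, 135.111], 'ee_rot': [[0.08, 0.997, 0.001], [0.997, -0.08, -0.0], [0.0, 0.001, -1.0]], 'force': [0.962, -0.518, 1.489], 'opening': 19.504}
```

View pics/s9z.png

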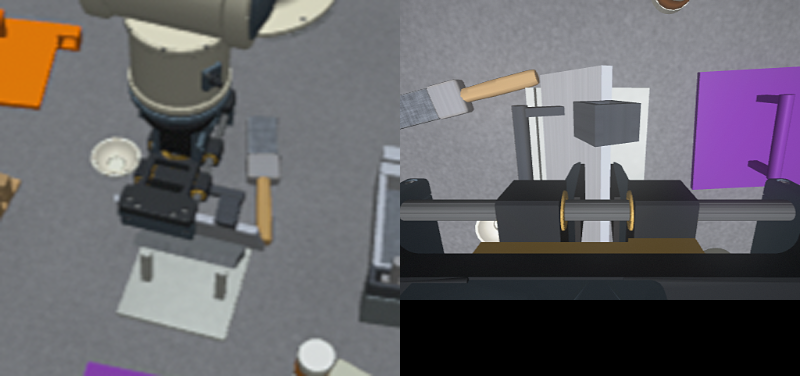

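carry_out([
  [0,0.06,0.037,0,-0.56],
  [0,0.117,0.08,0,-0.53],
  [0,0.16,0.117,0,-0.5],
  [0,0.2,0.15,0,-0.46],
  [0,0.22,0.16,0,-0.44],
])

```text
t: 9.93
eef_pos: [588.6, 0.1, 111.3]
ee_rot: [[0.08, 0.997, -0.001], [0.997, -0.08, 0.0], [-0.0, -0.001, -1.0]]
force: [-0.2, 0.9, 0.6]
opening: 25.4
```

```bash
cat >> h.py <<'E'
def both(tag,box=(110,270,170,340)):
    im,d,P=snap('scene','s'+tag); im2,d2,P2=snap('wrist','w'+tag)
    a=cv2.resize(im[box[0]:box[1],box[2]:box[3]],(400,376),interpolation=cv2.INTER_CUBIC)
    cv2.imwrite(f'pics/{tag}z.png',np.hstack([a,cv2.copyMakeBorder(cv2.resize(im2,(400,300)),0,76,0,0,0)])[:,:,::-1])
E
python3 - <<'E'
from h import *
st(); both('10')
E
```

```text
{'t': 9.933, 'q': [-0.101, 0.559, 1.551, -0.0, 1.033, -0.021], 'eef_pos': [588.624, 0.058, 111.297], 'ee_rot': [[0.08, 0.997, -0.001], [0.997, -0.08, 0.0], [-0.0, -0.001, -1.0]], 'force': [-0.247, 0.917, 0.607], 'opening': 25.376}
```

View pics/10z.png

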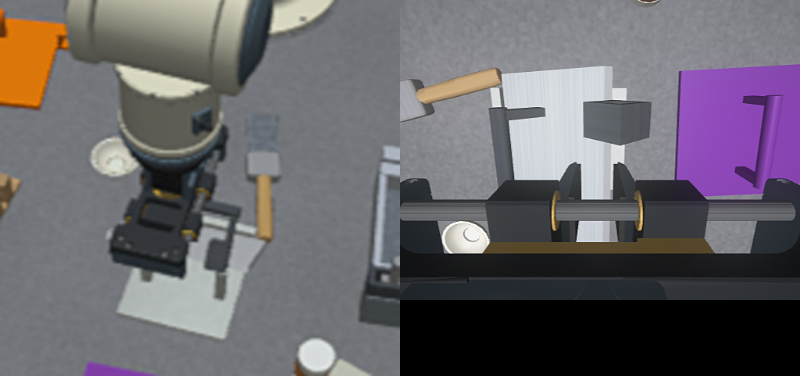

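```bash
cat >> h.py <<'E'
def plane(tag,box,lo,hi,n=6):
    im,d,P=load(tag); C=cloud(d,P); m=np.zeros(d.shape,bool); m[box[0]:box[1],box[2]:box[3]]=True
    m&=(C[...,2]>lo)&(C[...,2]<hi); p=C[m]
    for _ in range(n):
        A=np.c_[p[:,:2],np.ones(len(p))]; c,*_=np.linalg.lstsq(A,p[:,2],rcond=None); rs=p[:,2]-A@c; p=p[abs(rs)<max(2*rs.std(),.7)]
    print('plane',c,len(p),rs.std(),'tilt',np.degrees(np.arctan(np.hypot(*c[:2]))),'yaw',np.degrees(np.arctan2(c[1],c[0])),p.min(0),p.max(0)); return c,p
E
python3 - <<'E'
from h import *
plane('w10',(100,210,145,265),10,140)
E
```

```text
plane [ 9.90931833e-01 -8.06392993e-02 -4.62648436e+02] 9610 0.4126634317183787 tilt 44.83357614705678 yaw -4.652320955231503 [485.19079316  -7.80378424  18.38418547] [600.25673722  89.81246876 125.99979164]
```

carry_out([
  [0,0,-0.1,0,-0.44],
  [0,0,-0.3,0,-0.44],
  [0,0,-0.53,0,-0.26],
  [0,-0.1,-0.6,0,-0.2],
  [0,-0.3,-0.6,0,-0.2],
])

```text
t: 10.45
eef_pos: [546.5, 3.3, 205.8]
ee_rot: [[0.08, 0.997, 0.007], [0.997, -0.08, -0.001], [-0.0, 0.007, -1.0]]
force: [0.3, -0.7, 0.6]
opening: 35.9
```

carry_out([
  [0.05,-0.1,0,0,-0.2],
  [0.05,-0.22,0,0,-0.2],
  [0.05,-0.22,0,0,-0.2],
])

```text
t: 10.7
eef_pos: [507.6, 14.4, 202.8]
ee_rot: [[0.079, 0.997, -0.002], [0.997, -0.079, 0.0], [0.0, -0.002, -1.0]]
force: [1.5, -0.4, 1.1]
opening: 36.7
```

Run:
```python
from h import *
st(); both('11')
```

```text
{'t': 10.7, 'q': [-0.089, 0.343, 1.643, 0.0, 1.157, -0.01], 'eef_pos': [507.557, 14.439, 202.811], 'ee_rot': [[0.079, 0.997, -0.002], [0.997, -0.079, 0.0], [0.0, -0.002, -1.0]], 'force': [1.537, -0.385, 1.092], 'opening': 36.708}
```

View pics/11z.png

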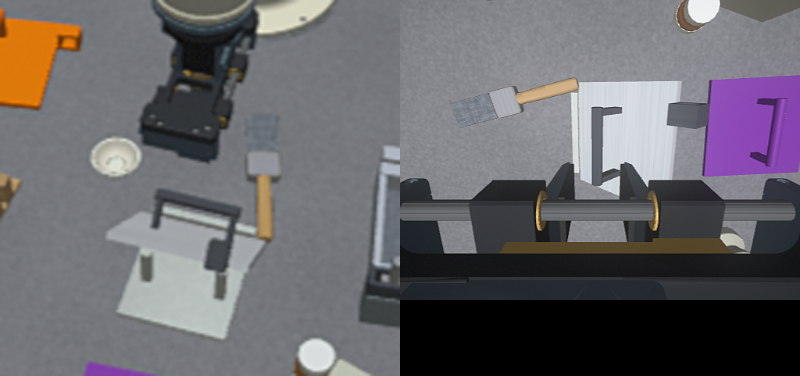

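View pics/w11.png

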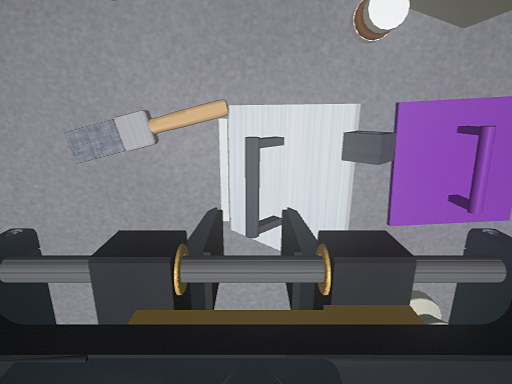

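Run:
```python
from h import *
im,d,P=load('w11'); C=cloud(d,P)
m=np.zeros(d.shape,bool); m[138:238,240:265]=True
m&=(im.max(-1)<110)&(C[...,2]>85)
p=C[m]; print(m.sum(),np.percentile(p[:,2],[5,50,95,100]).round(1))
# fit axis: cylinder r=7, points: least squares
from scipy.optimize import least_squares
def f(q): # x=q0+q1*(y), z=q2+q3*y
    y=p[:,1]-10; return np.hypot((p[:,0]-q[0]-q[1]*y)/np.hypot(1,q[1]),p[:,2]-q[2]-q[3]*y)-7
r_=least_squares(f,[508,.08,96,0],loss='soft_l1'); print(r_.x.round(3),np.abs(r_.fun).mean(),'y range',p[:,1].min(),p[:,1].max())
# expected
c,s=np.cos(np.radians(-4.6)),np.sin(np.radians(-4.6))
for yr in(-50,0,50): print(541.9+c*-33.3-s*yr,12.7+s*-33.3+c*yr)
```

```text
847 [ 93.8 102.1 104.5 374.4]
[5.08942e+02 8.30000e-02 9.69150e+01 3.00000e-03] 1.821423098869296 y range -34.717157573854585 89.70211842924097
504.69731713096405 -34.46831974266135
508.707263347407 15.370624180151001
512.7172095638499 65.20956810296336
```

carry_out([
  [-0.046,0.011,0.2,0,-0.2],
  [-0.046,0.011,0.4,0,-0.2],
  [-0.046,0.011,0.6,0,-0.2],
  [-0.046,0.011,0.75,0,-0.2],
  [-0.046,0.011,0.8,0,-0.2],
])

```text
t: 11.22
eef_pos: [511.3, 6.7, 79.6]
ee_rot: [[0.08, 0.997, -0.004], [0.997, -0.08, 0.0], [0.0, -0.004, -1.0]]
force: [-1.0, 1.1, -0.8]
opening: 36.6
```

Run:
```python
from h import *
st(); both('12')
```

```text
{'t': 11.217, 'q': [-0.104, 0.522, 1.768, -0.0, 0.856, -0.024], 'eef_pos': [511.276, 6.699, 79.618], 'ee_rot': [[0.08, 0.997, -0.004], [0.997, -0.08, 0.0], [0.0, -0.004, -1.0]], 'force': [-1.027, 1.119, -0.787], 'opening': 36.606}
```

View pics/12z.png

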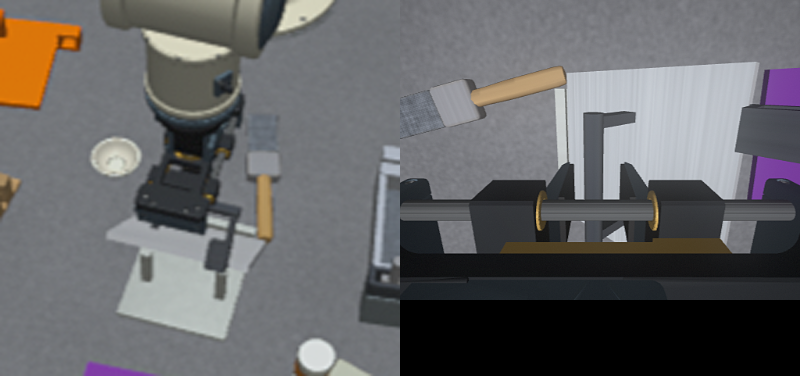

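carry_out([
  [0,0,0,0,-0.5],
  [0,0,0,0,-0.7],
  [0,0,0,0,-1],
  [0,0,0,0,-1],
  [0,0,0,0,-1],
], newtons=30)

```text
t: 11.73
eef_pos: [508.9, 7.1, 83.3]
ee_rot: [[0.08, 0.997, -0.005], [0.997, -0.08, 0.0], [-0.0, -0.005, -1.0]]
force: [-18.9, -0.2, 15.8]
opening: 13.1
```

carry_out([
  [0,0,0,0,-1],
  [0,0,-0.02,0,-1],
  [0,0,-0.05,0,-1],
  [0,0,-0.1,0,-1],
  [0,0,-0.15,0,-1],
], newtons=40)

```text
t: 12.15
eef_pos: [512.5, 6.8, 106.1]
ee_rot: [[0.08, 0.997, 0.001], [0.997, -0.08, -0.0], [-0.0, 0.001, -1.0]]
force: [-0.3, -0.4, -4.7]
opening: 12.9
```

carry_out([
  [0,0,-0.15,0,-1],
  [0.08,-0.05,-0.35,0,-1],
  [0.25,-0.12,-0.55,0,-1],
  [0.45,-0.2,-0.75,0,-1],
  [0.65,-0.28,-0.85,0,-1],
])

```text
t: 12.57
eef_pos: [478.8, 108.0, 236.4]
ee_rot: [[0.081, 0.997, 0.004], [0.997, -0.081, 0.0], [0.001, 0.004, -1.0]]
force: [2.4, 1.0, -4.8]
opening: 13.2
```

carry_out([
  [0.2,-0.08,0,0,-1],
  [0.4,-0.16,0,0,-1],
  [0.6,-0.24,0,0,-1],
  [0.8,-0.32,0,0,-1],
  [0.95,-0.4,0,0,-1],
])

```text
t: 12.98
eef_pos: [429.0, 256.4, 233.6]
ee_rot: [[0.079, 0.997, 0.001], [0.997, -0.079, 0.001], [0.001, 0.001, -1.0]]
force: [0.3, -0.1, -3.8]
opening: 12.8
```

carry_out([
  [0.15,-0.04,0,-0.1,-1],
  [0.27,-0.07,0,-0.2,-1],
  [0.27,-0.07,0,-0.203,-1],
  [0.27,-0.07,0,-0.203,-1],
])

```text
t: 13.32
eef_pos: [422.1, 296.2, 233.2]
ee_rot: [[-0.028, 1.0, 0.001], [1.0, 0.028, 0.0], [0.0, 0.001, -1.0]]
force: [-0.0, -0.8, -3.4]
opening: 13.1
```

Run:
```python
from h import *
st(); both('13',(110,270,270,440))
```

```text
{'t': 13.317, 'q': [0.496, 0.319, 1.585, -0.0, 1.236, 0.468], 'eef_pos': [422.108, 296.153, 233.22], 'ee_rot': [[-0.028, 1.0, 0.001], [1.0, 0.028, 0.0], [0.0, 0.001, -1.0]], 'force': [-0.035, -0.764, -3.37], 'opening': 13.061}
```

View pics/13z.png

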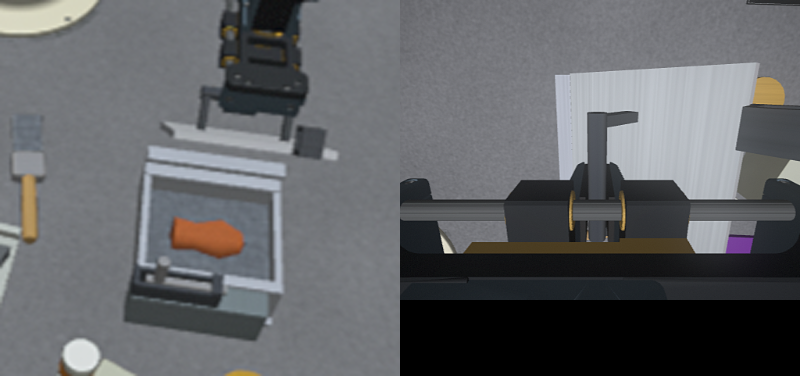

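Run:
```python
from h import *
c,p=plane('w13',(95,225,270,440),150,290)
im,d,P=load('w13'); C=cloud(d,P)
for px in [(205,120),(210,200),(450,90)]: print(px,C[px[1],px[0]].round(1))
```

```text
plane [ 1.01036007e+00  2.46005832e-02 -2.43712038e+02] 18286 0.6636252650312842 tilt 45.30375082900914 yaw 1.3947811266835628 [431.80754506 294.17262701 200.94342696] [506.60356007 380.75309462 275.96503645]
(205, 120) [370.3 358.9  83.6]
(210, 200) [374.3 268.7  81.6]
(450, 90) [503.2 381.3 275. ]
```

carry_out([
  [0,-0.08,0.1,0,-1],
  [0,-0.15,0.2,0,-1],
  [0,-0.15,0.32,0,-1],
  [0,-0.15,0.42,0,-1],
  [0,-0.15,0.45,0,-1],
], newtons=25)

```text
t: 13.83
eef_pos: [399.1, 293.5, 163.5]
ee_rot: [[-0.025, 1.0, -0.002], [1.0, 0.025, -0.001], [-0.001, -0.002, -1.0]]
force: [0.5, -1.5, -5.1]
opening: 13.0
```

carry_out([
  [0,0,0.015,0,-1],
  [0,0,0.03,0,-1],
  [0,0,0.045,0,-1],
  [0,0,0.045,0,-1],
], newtons=25)

```text
t: 14.17
eef_pos: [401.3, 295.0, 159.2]
ee_rot: [[-0.026, 1.0, 0.003], [1.0, 0.026, 0.001], [0.001, 0.003, -1.0]]
force: [2.0, -1.6, -2.6]
opening: 13.3
```

carry_out([
  [0,0.055,0.026,0,-1],
  [0,0.106,0.046,0,-1],
  [0,0.155,0.07,0,-1],
  [0,0.2,0.099,0,-1],
  [0,0.2,0.099,0,-1],
])

```text
t: 14.58
eef_pos: [431.5, 295.7, 142.9]
ee_rot: [[-0.026, 1.0, 0.001], [1.0, 0.026, 0.0], [0.0, 0.001, -1.0]]
force: [4.3, 0.2, 1.0]
opening: 13.5
```

Run:
```python
from h import *
st(); both('14',(110,270,270,440)); plane('w14',(95,225,290,430),80,240)
```

```text
{'t': 14.583, 'q': [0.487, 0.438, 1.683, -0.0, 1.02, 0.461], 'eef_pos': [431.517, 295.706, 142.916], 'ee_rot': [[-0.026, 1.0, 0.001], [1.0, 0.026, 0.0], [0.0, 0.001, -1.0]], 'force': [4.287, 0.161, 0.974], 'opening': 13.48}
plane [ 4.46867742e-01  1.18436002e-02 -8.05628273e+01] 14233 0.5756852466465816 tilt 24.085821056743672 yaw 1.5181885414840595 [451.88265719 295.84224059 125.0151484 ] [522.19107345 381.05552524 156.87532582]
```

View pics/14z.png

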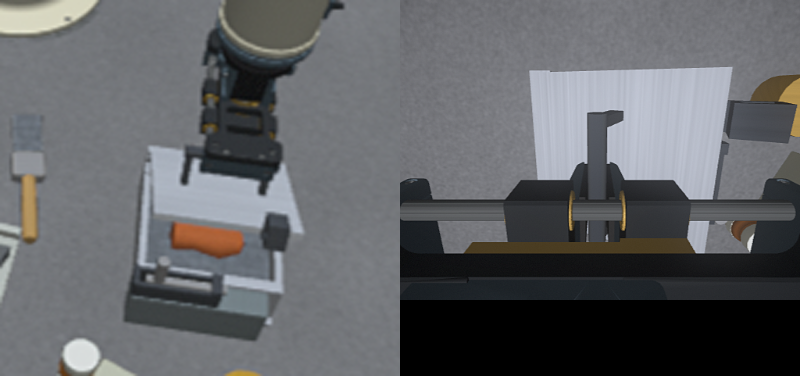

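carry_out([
  [0,0.035,0.03,0,-1],
  [0,0.068,0.06,0,-1],
  [0,0.068,0.06,0,-1],
])

```text
t: 14.93
eef_pos: [440.7, 295.8, 133.6]
ee_rot: [[-0.026, 1.0, -0.0], [1.0, 0.026, -0.0], [-0.0, -0.0, -1.0]]
force: [3.2, -0.8, -0.7]
opening: 13.5
```

carry_out([
  [0,0.03,-0.04,0,-1],
  [0,0.08,-0.08,0,-1],
  [0,0.13,-0.1,0,-1],
  [0,0.17,-0.1,0,-1],
  [0,0.17,-0.1,0,-1],
], newtons=40)

```text
t: 15.35
eef_pos: [467.3, 296.7, 149.8]
ee_rot: [[-0.026, 1.0, 0.002], [1.0, 0.026, 0.001], [0.001, 0.002, -1.0]]
force: [-0.7, -0.7, -5.4]
opening: 13.1
```

Run:
```python
from h import *
st(); both('15',(110,270,270,440)); c,p=plane('w15',(95,225,290,430),80,240)
im,d,P=load('w15');C=cloud(d,P)
for v in (110,130,150,170):
    row=C[v,150:250]; print(v,[ (150+i,row[i].round(0).tolist()) for i in range(10,60,7)])
```

```text
{'t': 15.35, 'q': [0.458, 0.466, 1.602, -0.0, 1.071, 0.432], 'eef_pos': [467.311, 296.733, 149.829], 'ee_rot': [[-0.026, 1.0, 0.002], [1.0, 0.026, 0.001], [0.001, 0.002, -1.0]], 'force': [-0.66, -0.712, -5.423], 'opening': 13.101}
plane [ 2.96069910e-01  6.33003417e-03 -1.54799521e+01] 12831 0.551336424837639 tilt 16.496000720683146 yaw 1.2248086748913354 [487.6015648  296.46876864 130.22112856] [563.71723112 382.35920405 153.73506702]
110 [(160, [385.0, 370.0, 61.0]), (167, [404.0, 370.0, 106.0]), (174, [410.0, 370.0, 109.0]), (181, [414.0, 371.0, 109.0]), (188, [420.0, 371.0, 111.0]), (195, [425.0, 371.0, 115.0]), (202, [430.0, 371.0, 113.0]), (209, [435.0, 371.0, 115.0])]
130 [(160, [384.0, 353.0, 61.0]), (167, [403.0, 356.0, 106.0]), (174, [409.0, 357.0, 107.0]), (181, [414.0, 357.0, 110.0]), (188, [419.0, 357.0, 111.0]), (195, [425.0, 357.0, 113.0]), (202, [430.0, 358.0, 114.0]), (209, [435.0, 358.0, 115.0])]
150 [(160, [383.0, 335.0, 61.0]), (167, [402.0, 342.0, 106.0]), (174, [408.0, 342.0, 108.0]), (181, [414.0, 343.0, 110.0]), (188, [419.0, 343.0, 110.0]), (195, [424.0, 343.0, 112.0]), (202, [430.0, 344.0, 115.0]), (209, [435.0, 344.0, 116.0])]
170 [(160, [382.0, 317.0, 61.0]), (167, [401.0, 327.0, 105.0]), (174, [407.0, 327.0, 107.0]), (181, [413.0, 328.0, 109.0]), (188, [419.0, 328.0, 111.0]), (195, [424.0, 329.0, 112.0]), (202, [429.0, 329.0, 114.0]), (209, [434.0, 329.0, 114.0])]
```

View pics/w15.png

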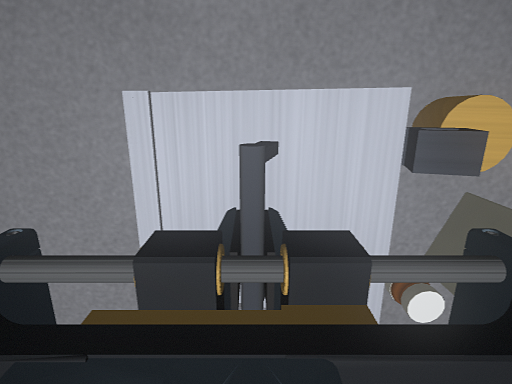

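carry_out([
  [0,-0.02,0.06,0,-1],
  [0,-0.04,0.12,0,-1],
  [0,-0.05,0.17,0,-1],
  [0,-0.05,0.2,0,-1],
  [0,-0.05,0.2,0,-1],
])

```text
t: 15.87
eef_pos: [457.0, 296.0, 117.9]
ee_rot: [[-0.027, 1.0, -0.002], [1.0, 0.027, -0.001], [-0.001, -0.002, -1.0]]
force: [0.0, 0.2, -4.8]
opening: 13.3
```

Run:
```python
from h import *
st(); both('16',(110,270,270,440)); c,p=plane('w16',(95,225,290,430),80,240)
im,d,P=load('w16');C=cloud(d,P)
for v in (110,140,170):
    row=C[v]; print(v,[ (i,row[i].round(0).tolist()) for i in range(110,190,6)])
```

```text
{'t': 15.867, 'q': [0.465, 0.5, 1.654, -0.0, 0.991, 0.438], 'eef_pos': [457.041, 295.959, 117.946], 'ee_rot': [[-0.027, 1.0, -0.002], [1.0, 0.027, -0.001], [-0.001, -0.002, -1.0]], 'force': [0.045, 0.23, -4.783], 'opening': 13.272}
plane [ 2.90082272e-01  5.48567445e-03 -4.05630022e+01] 12801 0.5491621727909536 tilt 16.179248036115197 yaw 1.0833772512899789 [478.74627216 295.93309615  99.51934507] [546.41249332 382.06864822 120.58287481]
110 [(110, [319.0, 368.0, -0.0]), (116, [325.0, 368.0, 0.0]), (122, [366.0, 369.0, 83.0]), (128, [370.0, 369.0, 82.0]), (134, [374.0, 369.0, 82.0]), (140, [379.0, 369.0, 83.0]), (146, [383.0, 370.0, 83.0]), (152, [380.0, 369.0, 61.0]), (158, [384.0, 370.0, 61.0]), (164, [393.0, 370.0, 76.0]), (170, [397.0, 370.0, 75.0]), (176, [402.0, 370.0, 77.0]), (182, [407.0, 370.0, 79.0]), (188, [411.0, 370.0, 79.0])]
140 [(110, [316.0, 339.0, -0.0]), (116, [322.0, 339.0, 1.0]), (122, [364.0, 349.0, 82.0]), (128, [368.0, 349.0, 82.0]), (134, [373.0, 349.0, 82.0]), (140, [377.0, 349.0, 83.0]), (146, [382.0, 349.0, 83.0]), (152, [383.0, 348.0, 76.0]), (158, [383.0, 347.0, 61.0]), (164, [392.0, 349.0, 74.0]), (170, [396.0, 349.0, 74.0]), (176, [401.0, 349.0, 77.0]), (182, [406.0, 349.0, 78.0]), (188, [410.0, 350.0, 81.0])]
170 [(110, [313.0, 309.0, 0.0]), (116, [320.0, 309.0, 2.0]), (122, [326.0, 310.0, 2.0]), (128, [367.0, 327.0, 82.0]), (134, [371.0, 327.0, 82.0]), (140, [375.0, 327.0, 82.0]), (146, [380.0, 328.0, 83.0]), (152, [384.0, 327.0, 82.0]), (158, [381.0, 323.0, 60.0]), (164, [386.0, 323.0, 62.0]), (170, [395.0, 327.0, 77.0]), (176, [400.0, 327.0, 77.0]), (182, [405.0, 327.0, 78.0]), (188, [410.0, 328.0, 80.0])]
```

View pics/w16.png

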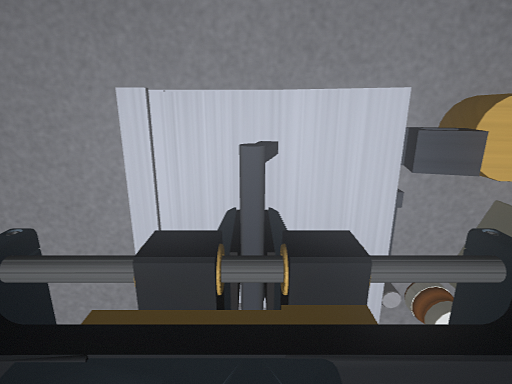

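carry_out([
  [0,0,0.012,0,-1],
  [0,-0.02,0.025,0,-1],
  [0,-0.05,0.025,0,-1],
  [0,-0.08,0.025,0,-1],
  [0,-0.115,0.025,0,-1],
])

```text
t: 16.38
eef_pos: [440.4, 295.9, 115.8]
ee_rot: [[-0.026, 1.0, 0.0], [1.0, 0.026, 0.0], [0.0, 0.0, -1.0]]
force: [0.5, 0.1, -4.8]
opening: 13.0
```

carry_out([
  [0,0,0,0,-1],
  [0,0,0,0,-1],
])

```text
t: 16.55
eef_pos: [440.5, 295.9, 115.9]
ee_rot: [[-0.027, 1.0, 0.0], [1.0, 0.027, 0.0], [0.0, 0.0, -1.0]]
force: [0.7, 1.1, -4.8]
opening: 13.1
```

Run:
```python
from h import *
st(); both('17',(110,270,270,440)); c,p=plane('w17',(95,225,290,430),70,240)
im,d,P=load('w17');C=cloud(d,P)
for v in (110,140,170):
    row=C[v]; print(v,[ (i,row[i].round(0).tolist()) for i in range(116,190,6)])
```

```text
{'t': 16.55, 'q': [0.479, 0.486, 1.691, -0.0, 0.964, 0.452], 'eef_pos': [440.513, 295.914, 115.86], 'ee_rot': [[-0.027, 1.0, 0.0], [1.0, 0.027, 0.0], [0.0, 0.0, -1.0]], 'force': [0.748, 1.052, -4.797], 'opening': 13.073}
plane [ 2.92192065e-01  6.29489944e-03 -3.97602254e+01] 12842 0.5628730330422617 tilt 16.29152283923248 yaw 1.2341724125481088 [462.10155668 296.00822596  96.71975314] [538.57496043 381.88080646 119.19350958]
110 [(116, [310.0, 368.0, 1.0]), (122, [316.0, 368.0, 1.0]), (128, [321.0, 368.0, 0.0]), (134, [328.0, 368.0, 2.0]), (140, [333.0, 368.0, 1.0]), (146, [368.0, 369.0, 84.0]), (152, [372.0, 370.0, 84.0]), (158, [375.0, 370.0, 83.0]), (164, [379.0, 370.0, 83.0]), (170, [383.0, 370.0, 81.0]), (176, [385.0, 370.0, 75.0]), (182, [390.0, 370.0, 78.0]), (188, [394.0, 370.0, 77.0])]
140 [(116, [307.0, 339.0, -0.0]), (122, [313.0, 340.0, 1.0]), (128, [319.0, 340.0, 1.0]), (134, [325.0, 340.0, 1.0]), (140, [330.0, 340.0, -0.0]), (146, [366.0, 349.0, 83.0]), (152, [370.0, 349.0, 83.0]), (158, [374.0, 349.0, 82.0]), (164, [378.0, 350.0, 83.0]), (170, [382.0, 350.0, 82.0]), (176, [385.0, 349.0, 75.0]), (182, [389.0, 349.0, 77.0]), (188, [394.0, 350.0, 78.0])]
170 [(116, [304.0, 309.0, -1.0]), (122, [311.0, 310.0, 2.0]), (128, [317.0, 310.0, 2.0]), (134, [323.0, 310.0, 1.0]), (140, [328.0, 310.0, 1.0]), (146, [364.0, 328.0, 83.0]), (152, [369.0, 328.0, 83.0]), (158, [373.0, 328.0, 82.0]), (164, [377.0, 328.0, 82.0]), (170, [381.0, 328.0, 82.0]), (176, [384.0, 327.0, 77.0]), (182, [388.0, 327.0, 76.0]), (188, [393.0, 328.0, 77.0])]
```

View pics/17z.png

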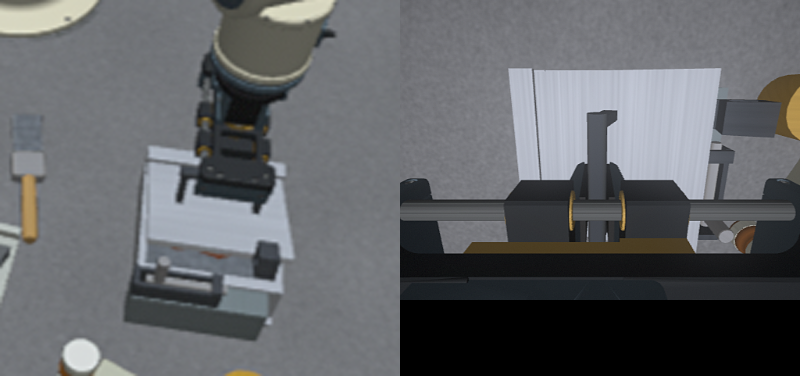

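carry_out([
  [0,-0.01,0.027,0,-1],
  [0,0.007,0.043,0,-1],
  [0,0.023,0.06,0,-1],
  [0,0.037,0.076,0,-1],
  [0,0.051,0.093,0,-1],
], newtons=20)

```text
t: 17.07
eef_pos: [448.9, 296.1, 101.4]
ee_rot: [[-0.026, 1.0, 0.0], [1.0, 0.026, 0.0], [0.0, 0.0, -1.0]]
force: [1.6, 0.5, -1.6]
opening: 13.4
```

Run:
```python
from h import *
st(); both('18',(110,270,270,440)); c,p=plane('w18',(95,225,290,430),60,240)
```

```text
{'t': 17.067, 'q': [0.472, 0.515, 1.688, 0.0, 0.939, 0.446], 'eef_pos': [448.942, 296.112, 101.429], 'ee_rot': [[-0.026, 1.0, 0.0], [1.0, 0.026, 0.0], [0.0, 0.0, -1.0]], 'force': [1.587, 0.511, -1.587], 'opening': 13.418}
plane [1.15129677e-01 3.84373521e-03 2.47327515e+01] 11181 0.5706838063213583 tilt 6.571156460124618 yaw 1.912174514473312 [470.56935756 294.26678828  79.40078132] [552.1779364  382.47908213  89.02371273]
```

View pics/18z.png

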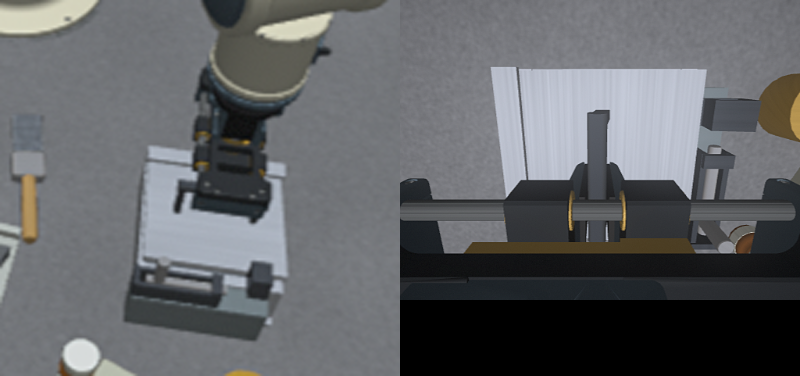

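carry_out([
  [0,0.012,0.02,0,-1],
  [0,0.024,0.036,0,-1],
  [0,0.035,0.052,0,-1],
  [0,0.04,0.066,0,-1],
  [0,0.04,0.066,0,-1],
])

```text
t: 17.58
eef_pos: [454.5, 296.2, 91.4]
ee_rot: [[-0.026, 1.0, -0.0], [1.0, 0.026, -0.0], [-0.0, -0.0, -1.0]]
force: [0.1, -0.0, -3.2]
opening: 13.2
```

Run:
```python
from h import *
st(); both('19',(110,270,270,440)); c,p=plane('w19',(95,225,290,430),50,240)
im,d,P=load('w19');C=cloud(d,P)
m=(C[...,2]>62)&(C[...,2]<72)&(C[...,0]>385)&(C[...,0]<550)&(C[...,1]>300); 
for ax,s in((0,1),(1,1)):
    q,e=edgefit(C,m,ax,s); print('xy'[ax],np.degrees(np.arctan(q[0])),np.polyval(q,340 if ax==0 else 457),e)
```

```text
{'t': 17.583, 'q': [0.467, 0.535, 1.684, -0.0, 0.923, 0.441], 'eef_pos': [454.55, 296.178, 91.42], 'ee_rot': [[-0.026, 1.0, -0.0], [1.0, 0.026, -0.0], [-0.0, -0.0, -1.0]], 'force': [0.119, -0.028, -3.18], 'opening': 13.177}
plane [ 1.98078198e-02 -2.03520940e-03  5.96771994e+01] 10711 1.0530669452610242 tilt 1.1407286553001827 yaw -5.866427439942953 [475.82014645 293.49889226  66.52323194] [566.57959226 382.823394    72.18960709]
x -5.148187368031308 534.9628538557403 2.281905507354734
y 1.180284276361916 384.2778477587085 0.16668266450027508
```

View pics/19z.png

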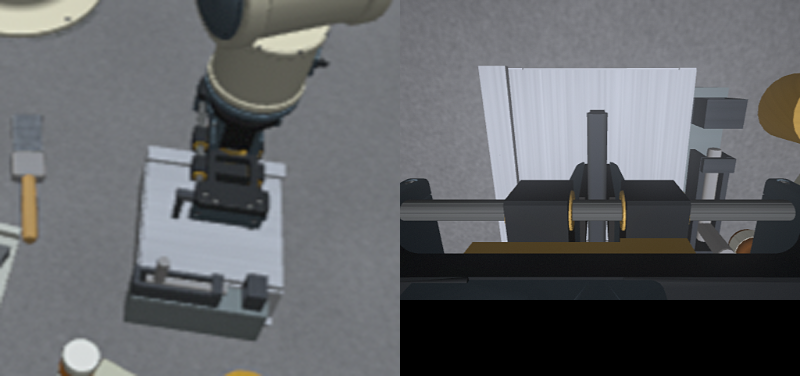

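carry_out([
  [0,0.005,0.01,0,-1],
  [0,0.008,0.022,0,-1],
  [0,0.008,0.022,0,-1],
])

```text
t: 17.93
eef_pos: [454.2, 296.1, 89.1]
ee_rot: [[-0.026, 1.0, -0.002], [1.0, 0.026, -0.0], [-0.0, -0.002, -1.0]]
force: [-10.4, -1.1, 17.3]
opening: 13.6
```

Run:
```python
from h import *
st(); both('20',(110,270,270,440)); c,p=plane('w20',(95,225,290,420),50,80)
im,d,P=load('w20');C=cloud(d,P)
for v in (110,140,170): print(v,[(i,C[v,i].round(0).tolist()) for i in range(425,460,4)],[(i,C[v,i].round(0).tolist()) for i in range(130,170,6)])
```

```text
{'t': 17.933, 'q': [0.467, 0.538, 1.686, 0.001, 0.92, 0.44], 'eef_pos': [454.193, 296.107, 89.113], 'ee_rot': [[-0.026, 1.0, -0.002], [1.0, 0.026, -0.0], [-0.0, -0.002, -1.0]], 'force': [-10.415, -1.121, 17.315], 'opening': 13.636}
plane [-2.70086700e-03  6.34393833e-04  6.98117946e+01] 10198 0.614339847093901 tilt 0.15895937891437534 yaw 166.7816793289814 [475.65797651 294.63352775  67.31727245] [553.91697046 382.75160641  69.96382159]
110 [(425, [600.0, 375.0, 1.0]), (429, [604.0, 375.0, 1.0]), (433, [607.0, 376.0, 1.0]), (437, [611.0, 376.0, 1.0]), (441, [614.0, 376.0, 1.0]), (445, [618.0, 376.0, 1.0]), (449, [621.0, 376.0, 0.0]), (453, [624.0, 376.0, 1.0]), (457, [628.0, 376.0, 0.0])] [(130, [380.0, 370.0, 83.0]), (136, [383.0, 370.0, 81.0]), (142, [382.0, 370.0, 67.0]), (148, [386.0, 370.0, 69.0]), (154, [390.0, 370.0, 69.0]), (160, [394.0, 370.0, 68.0]), (166, [397.0, 370.0, 68.0])]
140 [(425, [553.0, 358.0, 90.0]), (429, [556.0, 358.0, 89.0]), (433, [557.0, 358.0, 90.0]), (437, [559.0, 358.0, 91.0]), (441, [562.0, 358.0, 90.0]), (445, [622.0, 351.0, 2.0]), (449, [626.0, 351.0, 1.0]), (453, [630.0, 351.0, 1.0]), (457, [633.0, 351.0, 1.0])] [(130, [379.0, 352.0, 83.0]), (136, [382.0, 352.0, 82.0]), (142, [381.0, 351.0, 69.0]), (148, [385.0, 351.0, 70.0]), (154, [389.0, 351.0, 69.0]), (160, [393.0, 351.0, 69.0]), (166, [397.0, 351.0, 69.0])]
170 [(425, [610.0, 323.0, 0.0]), (429, [613.0, 323.0, 1.0]), (433, [617.0, 324.0, 1.0]), (437, [621.0, 323.0, 0.0]), (441, [625.0, 323.0, -0.0]), (445, [629.0, 324.0, -0.0]), (449, [632.0, 324.0, 1.0]), (453, [636.0, 324.0, 0.0]), (457, [638.0, 324.0, 2.0])] [(130, [377.0, 334.0, 83.0]), (136, [381.0, 334.0, 82.0]), (142, [384.0, 334.0, 81.0]), (148, [383.0, 331.0, 69.0]), (154, [387.0, 331.0, 68.0]), (160, [392.0, 331.0, 69.0]), (166, [395.0, 331.0, 68.0])]
```

```bash
python3 - <<'E'
from h import *
im,d,P=load('w20');C=cloud(d,P)
for v in (110,160,175):
    # last px with z>66 and z<71 contiguous
    us=[u for u in range(300,440) if 66<C[v,u,2]<72 and C[v,u,0]<548]; u=max(us)
    X=ray(u+.5,v,P,68.5); dx,dy=X[0]-456.8,X[1]-304.8; print(v,u,im[v,u-2:u+4].tolist(),X.round(1),'lid x',dx*.99966+dy*.0262-80)
E
python3 - <<'E'
import cv2
im=cv2.imread('pics/w20.png')[70:230,370:470]; cv2.imwrite('pics/w20c.png',cv2.resize(im,None,fx=4,fy=3.6,interpolation=cv2.INTER_NEAREST))
E
```

```text
110 377 [[189, 194, 207], [185, 190, 203], [189, 194, 207], [160, 164, 173], [127, 130, 135], [125, 127, 130]] [531.7 373.7  68.5] lid x -3.326752909699735
160 372 [[185, 190, 203], [186, 190, 203], [181, 186, 199], [148, 156, 166], [129, 139, 147], [136, 146, 155]] [532.9 341.7  68.5] lid x -2.930109460003365
175 370 [[183, 188, 202], [183, 189, 202], [189, 194, 208], [156, 163, 173], [126, 137, 145], [131, 143, 151]] [533.  331.5  68.5] lid x -3.140212726164094
```

View pics/w20c.png

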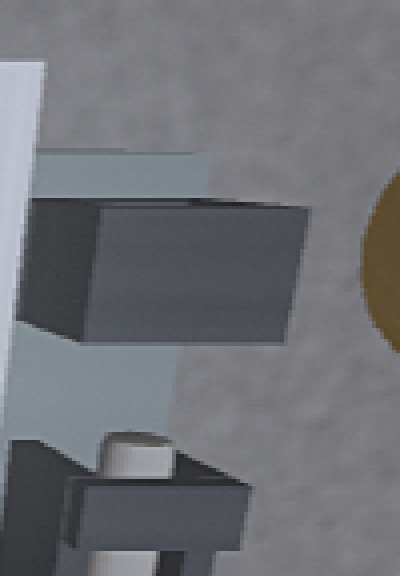

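carry_out([
  [0,0.01,-0.01,0,-1],
  [0,0.02,-0.012,0,-1],
  [0,0.024,-0.012,0,-1],
  [0,0.024,-0.012,0,-1],
], newtons=30)

```text
t: 18.37
eef_pos: [459.4, 296.3, 90.1]
ee_rot: [[-0.026, 1.0, -0.0], [1.0, 0.026, -0.0], [-0.0, -0.0, -1.0]]
force: [-0.1, 0.0, -4.9]
opening: 13.6
```

```bash
cat >> h.py <<'E'
def lidx(tag):
    im,d,P=load(tag);C=cloud(d,P); plane(tag,(95,225,290,410),50,80)
    for v in (110,160,175):
        us=[u for u in range(300,440) if 66<C[v,u,2]<72 and C[v,u,0]<548]; u=max(us)
        X=ray(u+.5,v,P,68.5); dx,dy=X[0]-456.8,X[1]-304.8; print(v,u,'lid x',(dx*.99966+dy*.0262-80).round(1))
E
python3 - <<'E'
from h import *
st(); both('21',(110,270,270,440)); lidx('w21')
E
```

```text
{'t': 18.367, 'q': [0.464, 0.541, 1.675, -0.0, 0.926, 0.437], 'eef_pos': [459.384, 296.296, 90.13], 'ee_rot': [[-0.026, 1.0, -0.0], [1.0, 0.026, -0.0], [-0.0, -0.0, -1.0]], 'force': [-0.053, 0.043, -4.895], 'opening': 13.551}
plane [ 1.75397486e-04 -2.01150563e-03  7.00667571e+01] 9688 0.5192392413862198 tilt 0.11568794120627039 yaw -85.01657806157286 [480.77508155 294.63890906  68.35472048] [565.14523548 382.89240765  70.59291304]
110 377 lid x 2.3
160 371 lid x 2.0
175 370 lid x 2.4
```

carry_out([
  [0,-0.014,0,0,-1],
  [0,-0.014,0.01,0,-1],
  [0,-0.014,0.01,0,-1],
])

```text
t: 18.72
eef_pos: [456.7, 296.2, 89.2]
ee_rot: [[-0.026, 1.0, -0.0], [1.0, 0.026, -0.0], [-0.0, -0.0, -1.0]]
force: [-4.4, -1.9, 7.1]
opening: 13.1
```

Run:
```python
from h import *
st(); both('22',(110,270,270,440)); lidx('w22')
```

```text
{'t': 18.717, 'q': [0.466, 0.54, 1.682, 0.0, 0.92, 0.439], 'eef_pos': [456.733, 296.21, 89.178], 'ee_rot': [[-0.026, 1.0, -0.0], [1.0, 0.026, -0.0], [-0.0, -0.0, -1.0]], 'force': [-4.421, -1.863, 7.129], 'opening': 13.116}
plane [-1.34608906e-03  7.39122941e-04  6.90754715e+01] 9764 0.5363539120123172 tilt 0.08798689504505054 yaw 151.22928763481312 [478.26539306 294.65369823  67.51629838] [554.99355793 382.86376287  69.7535938 ]
110 377 lid x -0.6
160 371 lid x -0.9
175 370 lid x -0.5
```

carry_out([
  [0,0,0,0,-0.6],
  [0,0,0,0,-0.4],
  [0,0,0,0,-0.2],
  [0,0,0,0,-0.12],
  [0,0,0,0,-0.12],
])

```text
t: 19.23
eef_pos: [457.2, 296.3, 88.8]
ee_rot: [[-0.026, 1.0, 0.0], [1.0, 0.026, 0.0], [0.0, 0.0, -1.0]]
force: [-0.2, -0.5, -0.6]
opening: 40.0
```

carry_out([
  [0,0,-0.1,0,-0.12],
  [0,0,-0.3,0,-0.12],
  [0,0,-0.5,0,-0.12],
  [0,0,-0.65,0,-0.5],
  [0,0,-0.65,0,-0.8],
])

```text
t: 19.65
eef_pos: [459.1, 297.3, 190.6]
ee_rot: [[-0.026, 1.0, 0.006], [1.0, 0.026, 0.003], [0.003, 0.006, -1.0]]
force: [1.0, -0.0, 0.8]
opening: 29.6
```

Run:
```python
from h import *
st(); both('23',(110,270,270,440)); lidx('w23')
im,d,P=load('w23');C=cloud(d,P)
m=(C[...,2]>100)&(C[...,2]<125)&(C[...,0]>530)&(C[...,0]<590)&(C[...,1]>200)&(C[...,1]<300)
print(m.sum(),C[m].mean(0) if m.any() else 0)
```

```text
{'t': 19.65, 'q': [0.466, 0.406, 1.575, 0.0, 1.154, 0.439], 'eef_pos': [459.124, 297.342, 190.644], 'ee_rot': [[-0.026, 1.0, 0.006], [1.0, 0.026, 0.003], [0.003, 0.006, -1.0]], 'force': [0.971, -0.008, 0.77], 'opening': 29.6}
plane [-1.50231248e-02  6.57458797e-04  7.61059746e+01] 4961 0.8859650866157115 tilt 0.8615205882455037 yaw 177.49415691150008 [492.77156292 255.59146577  66.37306013] [554.17506522 386.40654977  70.5809471 ]
110 332 lid x -0.5
160 328 lid x -1.0
175 333 lid x 5.2
0 0
```

View pics/w23.png

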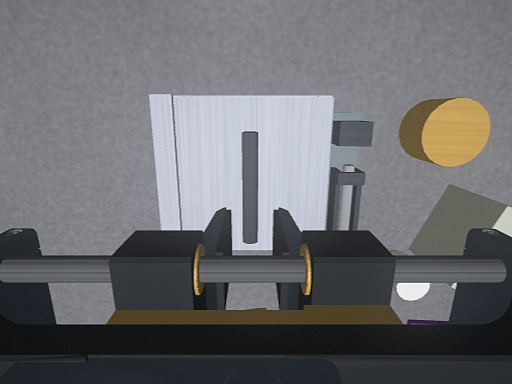

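View pics/23z.png

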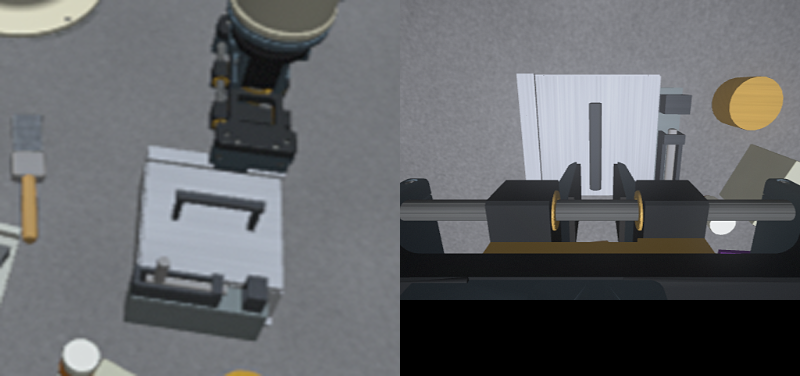

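carry_out([
  [-0.15,0.15,0,0,-1],
  [-0.35,0.35,0,0,-1],
  [-0.55,0.55,0,0,-1],
  [-0.63,0.627,0,0,-1],
  [-0.63,0.627,0,0,-1],
])

```text
t: 20.17
eef_pos: [555.9, 201.2, 184.6]
ee_rot: [[-0.023, 1.0, -0.001], [1.0, 0.023, -0.001], [-0.001, -0.001, -1.0]]
force: [-0.4, -0.5, 0.1]
opening: 0.7
```

Run:
```python
from h import *
st(); both('24',(110,270,270,440))
im,d,P=load('w24');C=cloud(d,P)
for z0,z1 in((100,125),(76,90)):
    m=(C[...,2]>z0)&(C[...,2]<z1)&(C[...,0]>530)&(C[...,0]<590)&(C[...,1]>200)&(C[...,1]<330)
    n,l,s,c=cv2.connectedComponentsWithStats(m.astype(np.uint8))
    for i in range(1,n):
        if s[i,4]>15: p=C[l==i]; print(z0,s[i].tolist(),p.min(0).round(1),p.max(0).round(1),p.mean(0).round(1))
im,d,P=load('s24');C=cloud(d,P)
m=(C[...,2]>95)&(C[...,2]<125)&(C[...,0]>530)&(C[...,0]<590)&(C[...,1]>228)&(C[...,1]<300)
print(m.sum(),C[m].mean(0), C[m].min(0),C[m].max(0)) if m.any() else 0
```

```text
{'t': 20.167, 'q': [0.247, 0.476, 1.467, -0.001, 1.199, 0.224], 'eef_pos': [555.946, 201.206, 184.609], 'ee_rot': [[-0.023, 1.0, -0.001], [1.0, 0.023, -0.001], [-0.001, -0.001, -1.0]], 'force': [-0.381, -0.457, 0.078], 'opening': 0.713}
100 [247, 139, 17, 18, 238] [548.7 241.  101.1] [562.1 254.1 117.3] [555.3 248.  114.5]
76 [240, 57, 30, 117, 2440] [540.9 219.4  76. ] [568.9 322.9  89.6] [554.5 276.4  81.7]
76 [249, 155, 12, 4, 23] [550.3 233.6  76. ] [560.9 236.3  81.6] [555.4 234.6  79.4]
41 [559.76363577 246.28267327 110.87028097] [551.04030188 239.50004134  95.39092322] [564.44579322 253.64530847 118.15826594]
```

View pics/w24.png

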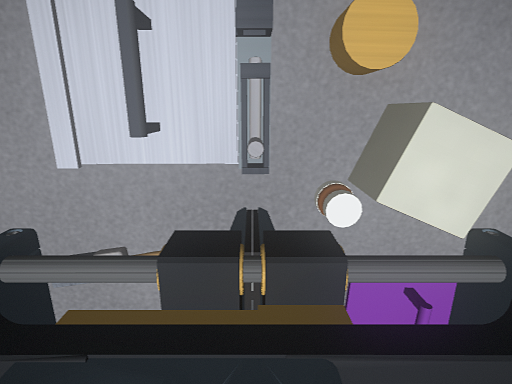

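View pics/24z.png

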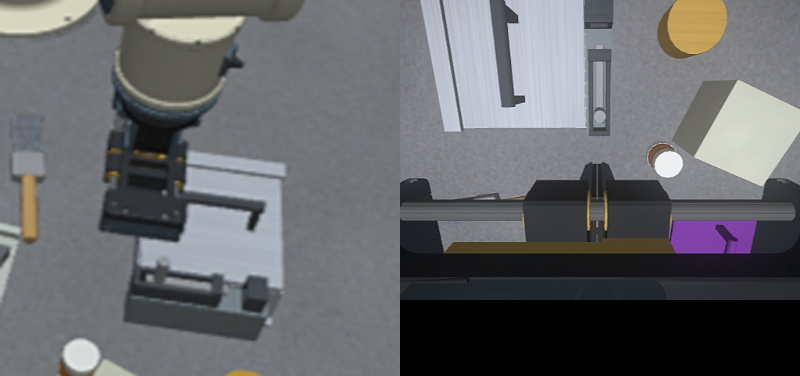

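carry_out([
  [0,0,0.15,0,-1],
  [0,0,0.3,0,-1],
  [0,0,0.45,0,-1],
  [0,0,0.56,0,-1],
  [0,0,0.59,0,-1],
])

```text
t: 20.68
eef_pos: [550.8, 204.8, 94.7]
ee_rot: [[-0.028, 1.0, -0.005], [1.0, 0.028, -0.001], [-0.001, -0.005, -1.0]]
force: [-0.0, 0.2, 0.2]
opening: 0.2
```

carry_out([
  [0.08,0,0,0,-1],
  [0.14,0,0,0,-1],
  [0.2,0,0,0,-1],
  [0.26,0,0,0,-1],
])

```text
t: 21.02
eef_pos: [552.5, 244.6, 98.5]
ee_rot: [[-0.027, 1.0, 0.001], [1.0, 0.027, -0.0], [-0.0, 0.001, -1.0]]
force: [-2.3, -3.6, -1.7]
opening: 0.3
```

carry_out([
  [0.04,0.003,0,0,-1],
  [0.08,0.005,0,0,-1],
  [0.12,0.007,0,0,-1],
  [0.15,0.007,0,0,-1],
])

```text
t: 21.35
eef_pos: [553.3, 266.6, 98.1]
ee_rot: [[-0.027, 1.0, 0.001], [1.0, 0.027, 0.0], [0.0, 0.001, -1.0]]
force: [-1.0, -3.1, 0.5]
opening: 0.6
```

Run:
```python
from h import *
st(); both('25',(110,270,270,440))
```

```text
{'t': 21.35, 'q': [0.352, 0.605, 1.498, -0.0, 1.038, 0.325], 'eef_pos': [553.31, 266.561, 98.124], 'ee_rot': [[-0.027, 1.0, 0.001], [1.0, 0.027, 0.0], [0.0, 0.001, -1.0]], 'force': [-1.005, -3.135, 0.543], 'opening': 0.581}
```

View pics/w25.png

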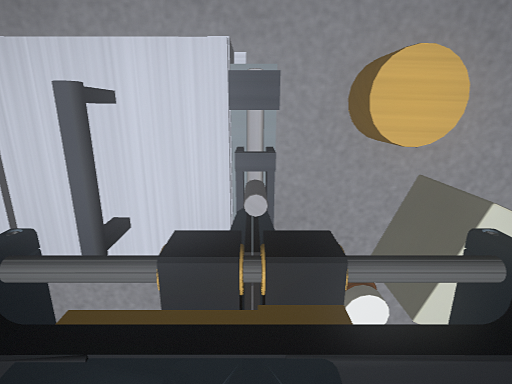

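View pics/25z.png

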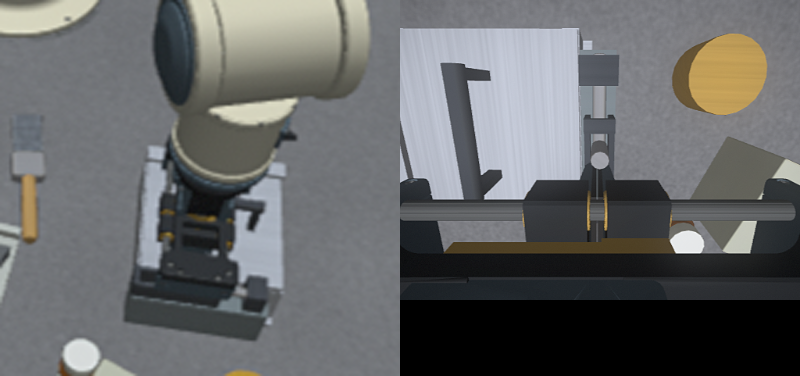

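carry_out([
  [0.025,0,0,0,-1],
  [0.05,0,0,0,-1],
  [0.05,0,0,0,-1],
])

```text
t: 21.7
eef_pos: [553.2, 273.1, 97.9]
ee_rot: [[-0.026, 1.0, 0.0], [1.0, 0.026, -0.001], [-0.001, 0.0, -1.0]]
force: [0.5, -6.0, 2.1]
opening: 0.4
```

carry_out([
  [0.012,0,0,0,-1],
  [0.024,0,0,0,-1],
  [0.024,0,0,0,-1],
])

```text
t: 21.95
eef_pos: [553.1, 274.0, 97.9]
ee_rot: [[-0.026, 1.0, -0.0], [1.0, 0.026, -0.005], [-0.005, -0.0, -1.0]]
force: [3.5, -27.7, 6.7]
opening: 0.4
```

carry_out([
  [-0.05,0,0,0,-1],
  [-0.12,0,0,0,-1],
  [-0.2,0,0,0,-1],
  [-0.25,0,-0.1,0,-1],
  [-0.25,0,-0.3,0,-1],
])

```text
t: 22.37
eef_pos: [551.9, 236.9, 140.4]
ee_rot: [[-0.025, 1.0, -0.006], [1.0, 0.025, -0.002], [-0.002, -0.006, -1.0]]
force: [-0.1, -0.9, -0.5]
opening: 0.1
```

carry_out([
  [0,0,-0.2,0,-1],
  [0,0,-0.4,0,-1],
  [-0.2,0,-0.5,0,-1],
  [-0.3,0,-0.5,0,-1],
  [-0.3,0,-0.5,0,-1],
])

```text
t: 22.78
eef_pos: [555.3, 191.5, 218.5]
ee_rot: [[-0.024, 1.0, 0.001], [1.0, 0.024, -0.0], [-0.0, 0.001, -1.0]]
force: [0.6, 0.2, -1.1]
opening: 0.0
```

carry_out([
  [0,0,0,0,-1],
  [0,0,0,0,-1],
  [0,0,0,0,-1],
])

```text
t: 23.03
eef_pos: [554.6, 194.8, 216.9]
ee_rot: [[-0.027, 1.0, -0.001], [1.0, 0.027, -0.0], [-0.0, -0.001, -1.0]]
force: [0.0, 0.1, 0.1]
opening: 0.0
```

Run:
```python
from h import *
st(); both('26',(110,270,270,440)); snap('top','t26')
im,d,P=load('w26');C=cloud(d,P)
m=(C[...,2]>100)&(C[...,2]<125)&(C[...,0]>530)&(C[...,0]<590)&(C[...,1]>200)&(C[...,1]<330)
if m.any(): p=C[m]; print('lug',len(p),p.min(0).round(1),p.max(0).round(1))
plane('w26',(60,220,40,180),50,76)
```

```text
{'t': 23.033, 'q': [0.236, 0.439, 1.435, 0.0, 1.269, 0.209], 'eef_pos': [554.561, 194.758, 216.902], 'ee_rot': [[-0.027, 1.0, -0.001], [1.0, 0.027, -0.0], [-0.0, -0.001, -1.0]], 'force': [0.043, 0.073, 0.086], 'opening': 0.037}
lug 215 [547.1 290.3 100.7] [560.5 304.1 117.6]
plane [-2.01670964e-04  9.77067322e-05  6.87373821e+01] 6146 0.5613533158520492 tilt 0.012839597064842464 yaw 154.15046755618036 [379.92969818 223.06384826  67.54984876] [477.07142424 316.88519471  69.80548306]
```

View pics/w26.png

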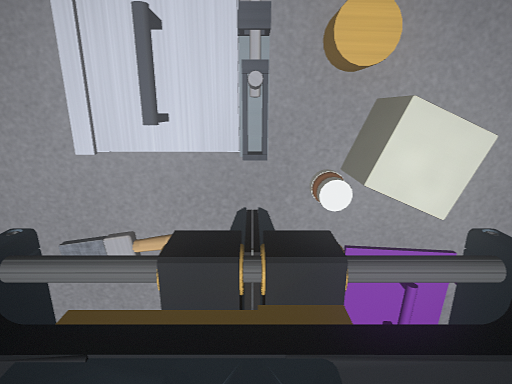

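View pics/t26.png

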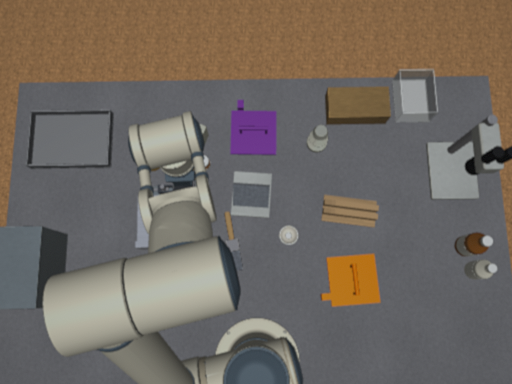

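carry_out([
  [0.2,0,0,0,-1],
  [0.4,0,0,0,-1],
  [0.6,0,0,0,-1],
  [0.7,0,0,0,-1],
  [0.7,0,0,0,-1],
])

```text
t: 23.6
eef_pos: [551.7, 302.5, 217.4]
ee_rot: [[-0.029, 1.0, -0.0], [1.0, 0.029, 0.001], [0.001, -0.0, -1.0]]
force: [-0.6, -0.7, 0.3]
opening: 0.5
```

Run:
```python
from h import *
st(); both('27',(110,270,270,440))
im,d,P=load('w27');C=cloud(d,P)
m=(C[...,2]>68)&(C[...,2]<84)&(C[...,0]>543)&(C[...,0]<562)&(C[...,1]>362)&(C[...,1]<385)
if m.any(): p=C[m]; print('tip',len(p),p.min(0).round(1),p.max(0).round(1))
m=(C[...,2]>100)&(C[...,2]<125)&(C[...,0]>530)&(C[...,0]<590)&(C[...,1]>250)&(C[...,1]<330)
if m.any(): p=C[m]; print('lug',len(p),p.min(0).round(1),p.max(0).round(1))
m=(C[...,2]>84)&(C[...,2]<95)&(C[...,0]>530)&(C[...,0]<580)&(C[...,1]>330)&(C[...,1]<385)
p=C[m]; print('eye',len(p),p.min(0).round(1),p.max(0).round(1))
print(proj([554.5-.0,370,75],P))
```

```text
{'t': 23.6, 'q': [0.406, 0.496, 1.33, 0.001, 1.315, 0.377], 'eef_pos': [551.688, 302.511, 217.371], 'ee_rot': [[-0.029, 1.0, -0.0], [1.0, 0.029, 0.001], [0.001, -0.0, -1.0]], 'force': [-0.58, -0.688, 0.294], 'opening': 0.47}
tip 94 [546.6 364.8  74.5] [561.4 373.1  83. ]
lug 193 [547.7 290.8 100.1] [560.9 304.4 117.6]
eye 657 [536.8 343.1  87.4] [566.9 364.9  92. ]
[256.5902607  116.01695527]
```

View pics/w27.png

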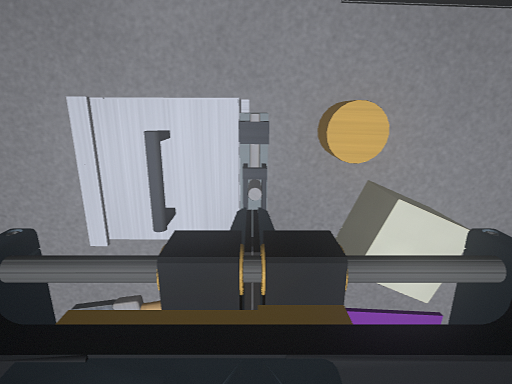

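carry_out([
  [0,0,-0.1,0,-1],
  [0,0,-0.2,0,-1],
  [0,0,-0.2,0,-1],
  [0,0,-0.2,0,-1],
])

```text
t: 24.03
eef_pos: [552.7, 298.5, 248.3]
ee_rot: [[-0.025, 1.0, 0.001], [1.0, 0.025, 0.0], [0.0, 0.001, -1.0]]
force: [-0.3, 0.1, -0.2]
opening: 0.1
```

Run:
```python
from h import *
st()
from station import hand_in
print(hand_in())
```

```text
{'t': 24.033, 'q': [0.4, 0.469, 1.292, -0.0, 1.38, 0.375], 'eef_pos': [552.674, 298.481, 248.314], 'ee_rot': [[-0.025, 1.0, 0.001], [1.0, 0.025, 0.0], [0.0, 0.001, -1.0]], 'force': [-0.301, 0.104, -0.241], 'opening': 0.133}
the job is handed in; nothing more can be done
None
```

The case is closed and bolted, and I handed the job in at about 24 s of the 69 s allowed. The hand-in gave no verdict.

**What I did:**
- I took the lid from the rack, leaned it on the rest at a measured 44.8°, and let go.
- I took it again by the handle and pressed its plain edge on top of the case's lip. That turned it in the grip from 45° to about 16°.
- I tucked the edge under the lip at about 16° and pivoted the lid down slowly until it lay flat. It had ended up about 3 mm off along the case's x, so I shifted it back while still gripped, then released it.
- I pushed the bolt until it stopped hard, at about 28 N, and backed the arm clear.

**Last checks:**
- **Lid:** tilt was under 0.1°, with the top face at about 68.7 mm (68 expected). It was about 0.7 mm from home along x just before I let go, and within about 1 mm along y.
- **Bolt:** the tip is at case y of about 65.8 mm (66 expected), past the eye, which means about 54 mm of travel.
- **Arm:** it was clear of everything at hand-in, with near-zero force on the tool.
- **Bystanders:** those I could see in the last top view stood where they began. The arm hid the foam block, gilt roll and part of the jar there. The wrist views showed them standing, but I did not measure their positions.

**One disagreement:** the lug appeared to move only about 50 mm between wrist views, not 54. Its first sighting was about 4 mm beyond the nominal withdrawn position. Its final position, the tip and the hard stop all agree with fully home.

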